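# Knock the fixings into a kitchenette drawer front and tidy the setting tools

### The arm

A 7-joint arm with a two-finger parallel gripper is mounted at the origin on the work surface. World frame = base frame: x ahead of the robot, y to its left, z up, the work surface at z = 0. Lengths are in m, angles in rad, forces in N, time in s.
With the tool pointing down it reaches from about 0.425 to 0.875 m from the base axis. Payload 4.7 kg.
Tool frame: the origin (TCP) lies at the centre of the arm's flange, where the gripper is bolted on; the fingertips stand 182 mm ahead of it and the grasp point (between the pads) lies grip_depth ahead of it (grip_depth is the distance from the TCP to the grasp point, in m); z points along the fingers, y is the line along which they close (so a half turn about z gives the same grasp; the last joint's range is limited). The gripper opens to 87 mm and grips with 3 to 60 N. Pads are 19 mm wide; open, the fingers measure 117 mm over their backs; the gripper's body (75 mm by 190 mm) begins 51 mm behind the grasp point.
Start: joints at [-1.155, 0.321, -0.07, 1.45, 0.023, 1.371, -0.057], TCP at [0.254, 0.598, 0.405] pointing down, gripper open.
Joint ranges: [-2.86, 2.86], [-0.3, 2.09], [-1.38, 1.24], [0.06, 2.45], [-1.56, 4.7], [0.09, 2.05], [-2.69, 2.69]. Speed limits (rad/s): [2.57, 2.57, 3.14, 3.14, 3.14, 3.14, 3.14].

### API

Orientations are given as [roll, pitch, yaw] about the fixed x, y, z axes, in that order (R = Rz(yaw) Ry(pitch) Rx(roll)).
In Python, from station import state, grab_frame, job_done, grip_depth gives the robot as it stands. The module is installed in compiled form; this text tells all that it offers.
- The arm moves only by the shell command python3 -m creep 'ROWS' [FORCE]. ROWS is JSON, a list that holds one entry, the list of rows, each a list of 7 numbers: the shift along the tool's x, y, z in mm, then the turn, a rotation vector about the tool's x, y, z in degrees, then the opening, from 0 (shut) to 1 (fully open). A call has 1 to 10 rows; each row is the pose to reach, as a shift and turn from the pose commanded when the call began, along the tool's axes at that moment; what a row does not reach only later rows make up. A row lasts 1/12 s, in which the tool goes at most 41.7 mm and 7.16 degrees, less where a joint would pass 70% of its speed; a pose out of reach is approached as far as the arm can. A call with a gripper value outside its range is refused whole. The fingers move at their own pace and stop on an object; FORCE is the grip in N (left out, the last holds). Time passes only in rows, so rows that repeat a pose let the fingers close. It gives the time, the measured TCP pose, the force, the opening and the grip force at its end, in the units of the state.
- state(): the state, without advancing time (a new reading comes with each control period).
- grab_frame(name): name is "scene" or "side" or "wrist"; returns a dict with "pixels" (384x512x3 uint8, red, green, blue), "fx", "fy", "cx", "cy" (pixels), "rvec" (rotation vector, rad) and "tvec" (3), from world to camera coordinates, as OpenCV has them; the wrist camera has in their place "hand_eye" (4x4, takes a point from camera to tool coordinates, whose origin is the TCP and whose axes are the flange's). Camera axes: x right, y down, z forward; pixel columns grow to the right and rows downward; lengths in m; the calibration is good to about 2 mm. The wrist camera is an equidistant fisheye: a pixel r from the principal point sees the ray r / f radians off the axis. A picture is of the moment at which its call begins: read the wrist's pose just before it. There is no depth.
- job_done(): hands the job in; it is judged then, once.
The state is a dict: "time_s": time; "qpos": joint angles; "joint_vel": joint speeds; "joint_efforts": joint torques, N m; "tcp_pos": TCP position; "tcp_rot": TCP orientation; "wrist_force": force on the tool from outside, world axes, zero at the start; "moment": the same for the moment, N m; "opening": finger opening in m; "grip_force": force on a finger pad.
Only numpy, scipy, OpenCV 4.12 (cv2) and the standard library are available. Lean on these libraries where they do the work, as an engineer would, in place of code of your own. Each camera call takes 0.05 s, during which the arm holds its last target. There are 200 camera calls.

### The job

Lower the jig's depth stop until its rubber foot just touches the blue drawer front, then lock it by pressing the red clamp lever down level; only after that drive all three brass fixing pins fully home, striking them with the rubber mallet and nothing else. Stand the mallet back on its head on the cork mat and put every setting block that is out on the counter, the same way up, flat into the slot with the label of its own colour, even if one gets knocked out of place meanwhile. Leave the drawer front in its jig and the other things on the counter where they are.

Things in the scene. Friction and masses are not known exactly. Their poses are not given: they have to be found in the camera images.
- front: blue drawer-front panel 130 (x) x 210 (y) x 18 (z) mm, 0.6 kg, loose with 2 mm play inside the fences (26 mm high) of a fixed jig base 170 x 250 x 12 mm. Origin: middle of its underside, 12 mm above the counter. x points away from the robot at yaw 0. Three brass pins at its x = -35, y = -60, 0, +60 mm; heads 20 mm across, tops 19 mm above the panel's face when up, 7 mm when home
- pin1 (a joint): how far the sprung brass-headed fixing pin 1 (at panel x = -35 mm, y = -60 mm) has been driven down, m: 0 fully up, 0.012 fully home. It needs about 7 to 9 N straight down and its catch holds it wherever it has been driven to. May start slightly driven
- pin2 (a joint): how far the sprung brass-headed fixing pin 2 (at panel x = -35 mm, y = 0) has been driven down, m: 0 fully up, 0.012 fully home. It needs about 7 to 9 N straight down and its catch holds it wherever it has been driven to. May start slightly driven
- pin3 (a joint): how far the sprung brass-headed fixing pin 3 (at panel x = -35 mm, y = +60 mm) has been driven down, m: 0 fully up, 0.012 fully home. It needs about 7 to 9 N straight down and its catch holds it wherever it has been driven to. May start slightly driven
- stop (a joint): how far the depth stop rod has been lowered, m; 0 highest, grows downwards, at most 0.05. It slides straight down when its black top knob is pushed with about 5 N and stays where it is left; it meets the panel before the end of its travel, and where depends on the set-up
- stop_foot (a point): centre of the underside of the stop's black rubber foot (24 mm across), which comes down on the panel about 75 mm to the +x side of the line of pins. Its black top knob (32 mm across, 14 mm thick) is right above: knob top 115 mm above this point. The grey bracket that guides the rod is 34 mm wide, its top 107 to 115 mm above the counter
- clamp (a joint): angle of the red clamp lever beside the stop, rad; 0 raised 45 degrees (open), 0.785 level (locked). Swings about a horizontal pivot and stays where it is left; pressing down on its outer half takes about 4 N
- clamp_tip (a point): outer end of the red clamp lever, 62 mm from its pivot on the side of the bracket (pivot 112 to 120 mm above the counter); the lever is 16 mm wide and 9 mm thick and points sideways (panel +y) from the pivot, upwards when open, level when locked
- mallet: rubber mallet, 0.3 kg, standing on its striking face: black rubber head 44 (x) x 50 (y) x 75 (z) mm, light wooden handle 24 mm wide and 20 mm high that runs level from the head towards -x for 150 mm, its middle 37.5 mm above the origin. Origin: centre of the lower striking face
- mat: square cork mat 110 x 110 x 4 mm fixed on the counter, the mallet's parking place. Origin: centre of its underside
- block_red: red plastic setting block 32 (x) x 50 (y) x 26 (z) mm, 60 g, loose (may be absent). Origin: centre of its underside
- slot_red: grey open-topped storage slot with a red label at its -y side, one of five in a row along x, 62 mm apart: inside 40 (x) x 58 (y) mm, walls 4 mm thick, rim 10 mm above its origin, inner floor 4 mm above its origin. Origin: centre of its underside, 8 mm above the counter. Axes as the red block's when stored (either way round)
- block_yellow: yellow plastic setting block 32 (x) x 50 (y) x 26 (z) mm, 60 g, loose (may be absent). Origin: centre of its underside
- slot_yellow: grey open-topped storage slot with a yellow label at its -y side, one of five in a row along x, 62 mm apart: inside 40 (x) x 58 (y) mm, walls 4 mm thick, rim 10 mm above its origin, inner floor 4 mm above its origin. Origin: centre of its underside, 8 mm above the counter. Axes as the yellow block's when stored (either way round)
- block_green: green plastic setting block 32 (x) x 50 (y) x 26 (z) mm, 60 g, loose (may be absent). Origin: centre of its underside
- slot_green: grey open-topped storage slot with a green label at its -y side, one of five in a row along x, 62 mm apart: inside 40 (x) x 58 (y) mm, walls 4 mm thick, rim 10 mm above its origin, inner floor 4 mm above its origin. Origin: centre of its underside, 8 mm above the counter. Axes as the green block's when stored (either way round)
- block_white: white plastic setting block 32 (x) x 50 (y) x 26 (z) mm, 60 g, loose (may be absent). Origin: centre of its underside
- slot_white: grey open-topped storage slot with a white label at its -y side, one of five in a row along x, 62 mm apart: inside 40 (x) x 58 (y) mm, walls 4 mm thick, rim 10 mm above its origin, inner floor 4 mm above its origin. Origin: centre of its underside, 8 mm above the counter. Axes as the white block's when stored (either way round)
- block_blue: blue plastic setting block 32 (x) x 50 (y) x 26 (z) mm, 60 g, loose (may be absent). Origin: centre of its underside
- slot_blue: grey open-topped storage slot with a blue label at its -y side, one of five in a row along x, 62 mm apart: inside 40 (x) x 58 (y) mm, walls 4 mm thick, rim 10 mm above its origin, inner floor 4 mm above its origin. Origin: centre of its underside, 8 mm above the counter. Axes as the blue block's when stored (either way round)
- mug: bystander, leave alone: white mug, 80 mm across, 95 mm tall; origin at its underside
- tape: bystander, leave alone: yellow tape roll, 100 mm across, 25 mm tall; origin at its underside
- screwdriver: bystander, leave alone: screwdriver lying on the counter
There are look-alikes about, which are no part of the job. Of the things that look like the mat, the smaller one is meant.

How it is judged:
By the outcome, as a careful person would: the job done as asked, in the order asked, and still so for the second after the job is handed in, with the robot touching nothing.
Of block_red, block_yellow, block_green, block_white, block_blue only 3 to 5 are there at a start; the rules pass over those that are not, and their reading is None.
At some moment in a run one of block_red, block_yellow, block_green, block_white, block_blue may be knocked a few centimetres aside while the robot is not near it.
It also fails if it takes over 210 s, if anything falls off the work surface, if the arm or the gripper's body presses on something with over 40 N, if the wrist force passes 120 N, or if a joint passes its speed limit or range.

## Working session

There is one attempt and no reset: what is moved stays moved. The work goes in short steps, Python scripts to look and compute and a shell command to move; the robot and the scene stay as the last step left them, time stands still between calls to the robot, and variables do not carry over. Pictures are saved under pics/ and viewed, at most 14 in all, crops included, and the job is handed in when it is done.

```bash
mkdir -p pics; ls; cat > h.py <<'E'
import numpy as np, cv2, json
from scipy.spatial.transform import Rotation as R
from station import state, grab_frame, job_done, grip_depth
def save(f,name,crop=None,scale=1):
    im=f["pixels"][:,:,::-1]
    if crop: im=im[crop[1]:crop[3],crop[0]:crop[2]]
    if scale!=1: im=cv2.resize(im,None,fx=scale,fy=scale,interpolation=cv2.INTER_CUBIC)
    cv2.imwrite("pics/"+name,im)
def ray(f,u,v,s=None):
    x=(u-f["cx"])/f["fx"]; y=(v-f["cy"])/f["fy"]
    if "hand_eye" in f:
        r=np.hypot(x,y); d=np.array([x/r*np.sin(r),y/r*np.sin(r),np.cos(r)]) if r>1e-9 else np.array([0,0,1.])
        H=np.array(f["hand_eye"]); Rt=R.from_euler('xyz',s["tcp_rot"]).as_matrix(); p=np.array(s["tcp_pos"])
        return p+Rt@H[:3,3], Rt@H[:3,:3]@d
    Rm=cv2.Rodrigues(np.array(f["rvec"],float))[0]; t=np.array(f["tvec"],float).ravel()
    return -Rm.T@t, Rm.T@np.array([x,y,1.])
def onz(f,u,v,z,s=None):
    o,d=ray(f,u,v,s); return o+d*(z-o[2])/d[2]
def two(a,b):
    (o1,d1),(o2,d2)=a,b
    A=np.stack([d1,-d2],1); k=np.linalg.lstsq(A,o2-o1,rcond=None)[0]
    p,q=o1+k[0]*d1,o2+k[1]*d2; return (p+q)/2,np.linalg.norm(p-q)
def proj(f,P):
    return cv2.projectPoints(np.array(P,float).reshape(-1,3),np.array(f["rvec"],float),np.array(f["tvec"],float),np.array([[f["fx"],0,f["cx"]],[0,f["fy"],f["cy"]],[0,0,1.]]),None)[0].reshape(-1,2)
def rel(P,yaw=None,s=None):
    """shift in tool mm from present TCP to world P (TCP target)"""
    s=s or state(); Rt=R.from_euler('xyz',s["tcp_rot"]).as_matrix()
    return Rt.T@(np.array(P)-s["tcp_pos"])*1000
E
python3 - <<'E'
from h import *
import pickle
s=state(); print(s, grip_depth if not callable(grip_depth) else grip_depth())
F={}
for n in ("scene","side"):
    f=grab_frame(n); F[n]=f; save(f,n+"0.png",scale=1.5); print(n,f["fx"],f["cx"],f["rvec"],f["tvec"],ray(f,256,192))
pickle.dump(F,open("F0.pkl","wb"))
E
```

```text
pics
{'time_s': 0.0, 'qpos': array([-1.15492982,  0.3218406 , -0.07011482,  1.45167795,  0.0225898 ,
        1.37080001, -0.05694066]), 'joint_vel': array([ 0.00156063, -0.00070901,  0.00051081, -0.00143389,  0.00041512,
       -0.00106043,  0.00099783]), 'joint_efforts': array([ 6.69216442e-04, -4.91294217e+01, -4.03397027e-01, -3.12521303e+01,
       -6.36478420e-02,  4.40403877e-02,  1.65521074e-04]), 'tcp_pos': array([0.25411098, 0.59804711, 0.4036485 ]), 'tcp_rot': array([-3.13965587e+00,  7.91677407e-05,  2.73984272e+00]), 'wrist_force': array([ 0.30677724, -0.71983483,  0.83884217]), 'moment': array([ 0.01952085, -0.02599094, -0.05815265]), 'grip_force': 0.0, 'opening': 0.08692951855427866} 0.1635
scene 464.8886471049899 245.84604220383306 [ 0.84327999  2.43215064 -1.18781878] [ 0.28420404 -0.13806226  1.52818821] (array([1.04086524, 0.82505183, 0.81919555]), array([-0.52209782, -0.60223399, -0.60436598]))
side 429.6073312446265 246.58578080270865 [ 0.23606417 -2.75216056  1.38126716] [0.48936059 0.10656696 1.47895888] (array([0.32376163, 1.1876016 , 0.96069274]), array([ 0.09158911, -0.78280838, -0.61628286]))
```

View pics/scene0.png

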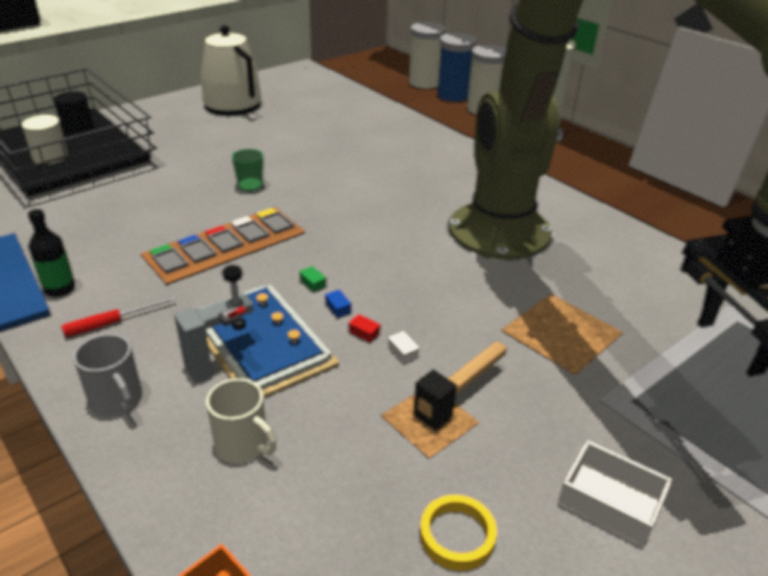

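View pics/side0.png

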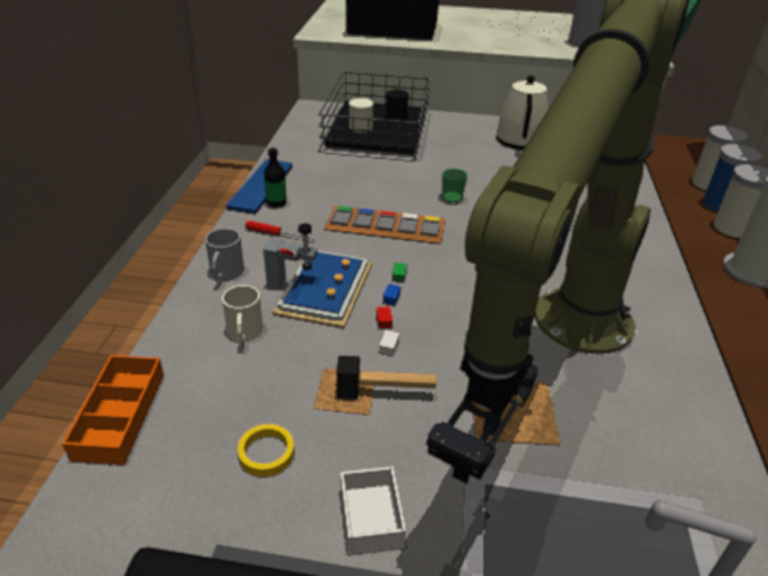

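The scene view (shown at 1.5x) contains these look-alikes:
- **Mats:** the small mat at (430,420) has the mallet on it. The larger mat at (562,333) is the decoy.
- **Blocks:** green (313,278), blue (338,302), red (364,327) and white (403,346) are out; yellow is absent.
- **Slots:** they run green (168,258), blue (197,247), red (225,238), white (250,230), yellow (275,221).
- **Mugs:** both the white (237,420) and the grey (107,370) stay where they are.

Next I'll get rough positions.

```bash
python3 - <<'E'
from h import *
import pickle
F=pickle.load(open("F0.pkl","rb"));a,b=F["scene"],F["side"]
pts={"pinA":((262,299),(346,263)),"pinB":((277,317),(339,277)),"pinC":((294,335),(331,292)),"knob":((232,271),(305,229)),
"mallethandleend":((503,349),(434,380)),"malletheadtop":((436,382),(348,366)),
"green":((313,277),(399,270)),"blue":((338,301),(392,293)),"red":((364,326),(384,315)),"white":((403,345),(389,340)),
"sg":((168,259),(343,216)),"sb":((197,249),(365,219)),"sr":((225,239),(387,222)),"sw":((250,230),(409,225)),"sy":((275,221),(431,227)),"bigmat":((562,333),(516,413)),"levertip":((240,311),(284,252))}
for k,(p,q) in pts.items():
    x,e=two(ray(a,p[0]/1.5,p[1]/1.5),ray(b,q[0]/1.5,q[1]/1.5)); print(k,x.round(3),e.round(3), onz(a,p[0]/1.5,p[1]/1.5,.026).round(3))
for c in [(382,415),(430,456),(478,422),(430,385)]: print("smat",onz(a,c[0]/1.5,c[1]/1.5,.004).round(3))
for c in [(502,330),(575,372),(622,333),(550,296)]: print("bmat",onz(a,c[0]/1.5,c[1]/1.5,.004).round(3))
save(a,"c1.png",(100,150,320,320),3.6)
E
```

```text
pinA [ 0.565 -0.057  0.043] 0.001 [ 0.555 -0.076  0.026]
pinB [0.571 0.001 0.042] 0.002 [ 0.561 -0.016  0.026]
pinC [0.576 0.063 0.046] 0.0 [0.564 0.043 0.026]
knob [0.646 0.005 0.173] 0.004 [ 0.554 -0.186  0.026]
mallethandleend [0.323 0.301 0.048] 0.005 [0.305 0.289 0.026]
malletheadtop [0.488 0.315 0.077] 0.005 [0.449 0.277 0.026]
green [ 0.437 -0.082  0.022] 0.002 [ 0.441 -0.075  0.026]
blue [0.443 0.006 0.019] 0.0 [0.448 0.014 0.026]
red [0.45  0.092 0.021] 0.002 [0.454 0.098 0.026]
white [0.427 0.172 0.02 ] 0.002 [0.432 0.178 0.026]
sg [ 0.625 -0.323  0.009] 0.001 [ 0.634 -0.298  0.026]
sb [ 0.562 -0.32   0.009] 0.0 [ 0.572 -0.295  0.026]
sr [ 0.499 -0.314  0.01 ] 0.001 [ 0.509 -0.293  0.026]
sw [ 0.438 -0.316  0.008] 0.002 [ 0.45  -0.292  0.026]
sy [ 0.377 -0.312  0.011] 0.001 [ 0.389 -0.291  0.026]
bigmat [ 0.157  0.303 -0.007] 0.0 [0.192 0.324 0.026]
levertip [0.676 0.077 0.155] 0.002 [ 0.604 -0.07   0.026]
smat [0.549 0.263 0.004]
smat [0.544 0.369 0.004]
smat [0.44  0.366 0.004]
smat [0.445 0.261 0.004]
bmat [0.248 0.238 0.004]
bmat [0.231 0.388 0.004]
bmat [0.082 0.377 0.004]
bmat [0.1   0.226 0.004]
```

View pics/c1.png

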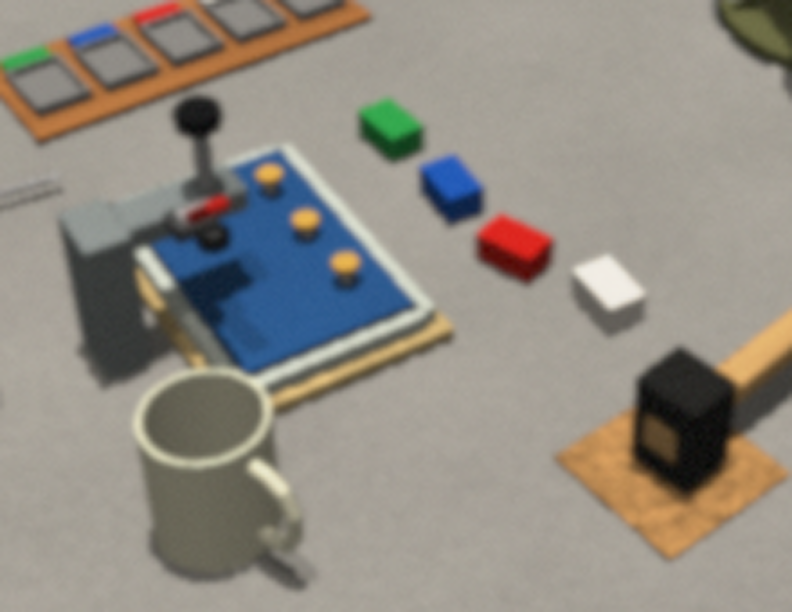

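The crop confirms the choice. The mallet stands on the small mat at (680,450). The stop has its black knob at (197,115), foot at (212,235) and red lever at (210,208). The pins are at (268,175), (305,222) and (345,265). Now I'll go above the jig for a wrist look.

```bash
cat >> h.py <<'E'
def go(x,y,z,yaw):
    """print row numbers to TCP x,y,z with tool down at yaw"""
    s=state(); R0=R.from_euler('xyz',s["tcp_rot"]); R1=R.from_euler('xyz',[np.pi,0,yaw])
    w=(R0.inv()*R1).as_rotvec(degrees=True); print("ROW",rel([x,y,z],s=s).round(1),w.round(2))
E
python3 - <<'E'
from h import *
f=grab_frame("wrist"); print(np.array(f["hand_eye"]).round(3),f["fx"],f["cx"],f["cy"])
go(.50,0.02,.42,np.pi-.09); go(.50,0.02,.42,-.09)
E
```

```text
[[ 0.001 -0.954 -0.299  0.082]
 [ 1.     0.001 -0.     0.   ]
 [ 0.001 -0.299  0.954  0.02 ]
 [ 0.     0.     0.     1.   ]] 297.3186396354542 253.67967557218287 193.97352785947325
ROW [-452.3 -436.   -15.4] [-9.000e-02 -1.000e-02 -1.786e+01]
ROW [-452.3 -436.   -15.4] [-1.0000e-02  1.3000e-01  1.6214e+02]
```

```bash
python3 -m creep '[[[-452,-436,-15,0,0,-17.9,1],[-452,-436,-15,0,0,-17.9,1],[-452,-436,-15,0,0,-17.9,1],[-452,-436,-15,0,0,-17.9,1],[-452,-436,-15,0,0,-17.9,1],[-452,-436,-15,0,0,-17.9,1],[-452,-436,-15,0,0,-17.9,1],[-452,-436,-15,0,0,-17.9,1],[-452,-436,-15,0,0,-17.9,1],[-452,-436,-15,0,0,-17.9,1]]]' 50
python3 - <<'E'
from h import *
go(.50,0.02,.42,np.pi-.09)
E
```

```text
time_s: 0.98
tcp_pos: [0.4173, 0.2127, 0.4147]
tcp_rot: [3.141, 0.0, 3.052]
wrist_force: [1.3, -0.1, -0.3]
opening: 0.0873
grip_force: 0.0
ROW [ -99.6 -184.5   -5.3] [0.02 0.01 0.04]
```

```bash
python3 -m creep '[[[-100,-184,-5,0,0,0,0],[-100,-184,-5,0,0,0,0],[-100,-184,-5,0,0,0,0],[-100,-184,-5,0,0,0,0],[-100,-184,-5,0,0,0,0],[-100,-184,-5,0,0,0,0],[-100,-184,-5,0,0,0,0],[-100,-184,-5,0,0,0,0],[-100,-184,-5,0,0,0,0]]]' 50
python3 - <<'E'
from h import *
import pickle
s=state(); f=grab_frame("wrist"); save(f,"w1.png",scale=1.5); pickle.dump((s,f),open("W1.pkl","wb")); print(s["tcp_pos"],s["tcp_rot"])
E
```

```text
time_s: 1.73
tcp_pos: [0.4998, 0.0243, 0.4194]
tcp_rot: [3.141, -0.001, 3.055]
wrist_force: [-0.9, -0.4, 0.4]
opening: 0.0349
grip_force: 0.0
[0.49984384 0.02427003 0.41940947] [ 3.14110540e+00 -7.66727377e-04  3.05477356e+00]
```

View pics/w1.png

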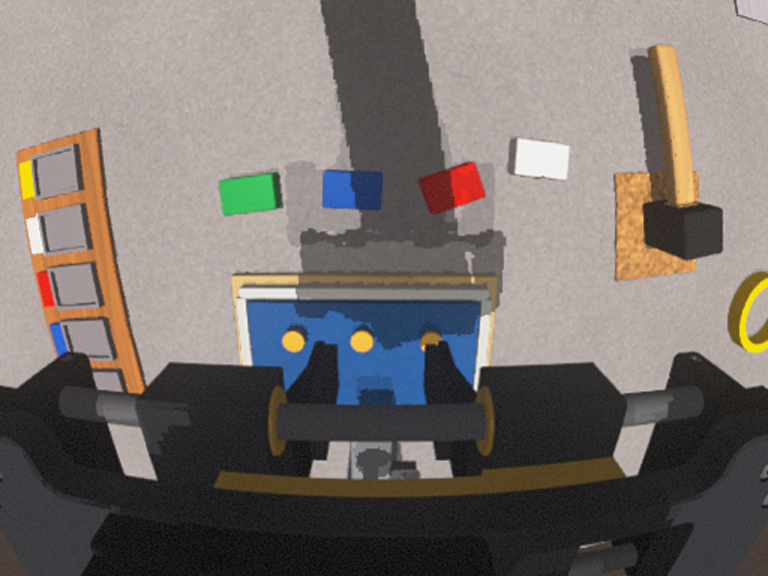

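The wrist view (1.5x) shows the blocks green (250,193), blue (352,190), red (452,188) and white (541,158). The pins are at (293,341), (362,341) and (431,341), and the slot row is on the left with its labels on the -y side. The mallet is at (683,230), on its mat. I'll measure all of these.

```bash
cat >> h.py <<'E'
def mask(im,c):
    h=cv2.cvtColor(im,cv2.COLOR_RGB2HSV).astype(int); H,S,V=h[...,0],h[...,1],h[...,2]
    return {"red":((H<8)|(H>172))&(S>150)&(V>70),"green":(H>45)&(H<80)&(S>120)&(V>50),"blue":(H>105)&(H<125)&(S>130)&(V>50),
     "white":(S<25)&(V>190),"yellow":(H>22)&(H<34)&(S>150)&(V>100),"brass":(H>10)&(H<25)&(S>140)&(V>120)}[c].astype(np.uint8)
def rects(f,s,c,z,amin=150,amax=4000,m=None):
    m=mask(f["pixels"],c) if m is None else m
    m=cv2.morphologyEx(m,cv2.MORPH_OPEN,np.ones((3,3),np.uint8)); out=[]
    for k in cv2.findContours(m,cv2.RETR_EXTERNAL,cv2.CHAIN_APPROX_NONE)[0]:
        A=cv2.contourArea(k)
        if amin<A<amax:
            w=np.array([onz(f,u,v,z,s)[:2] for u,v in k[:,0]],np.float32)*1000
            (cx,cy),(a,b),t=cv2.minAreaRect(w)
            if a>b: a,b,t=b,a,t-90   # short side a along angle t
            out.append((k[:,0].mean(0).round(),round(cx,1),round(cy,1),round(a,1),round(b,1),round((t+90)%180-90,1)))
    return out
E
python3 - <<'E'
from h import *
import pickle
s,f=pickle.load(open("W1.pkl","rb"))
for c in ("red","green","blue","white"):
    for r in rects(f,s,c,.026,amin=250): print(c,r)
for r in rects(f,s,"brass",.045,amin=60,amax=500): print("pin",r)
for n,p in dict(yellow=(57,171),white=(64,228),red=(72,285),blue=(82,339)).items(): print("slot",n,(onz(f,p[0]/1.5,p[1]/1.5,.012,s)*1000).round(1))
for p in [(250,301),(478,301)]: print("panel corner",onz(f,p[0]/1.5,p[1]/1.5,.03,s).round(4))
# slot floors by gray patch
for p in [(647,202),(715,207),(721,252),(662,245)]: print("mallet top",onz(f,p[0]/1.5,p[1]/1.5,.079,s).round(4))
for p in [(661,50),(678,200)]: print("handle",onz(f,p[0]/1.5,p[1]/1.5,.0515,s).round(4))
for p in [(617,174),(617,278),(695,280)]: print("mat",onz(f,p[0]/1.5,p[1]/1.5,.004,s).round(4))
im=f["pixels"][60:270,0:100]; cv2.imwrite("pics/w1s.png",cv2.resize(im[:,:,::-1],None,fx=2.8,fy=2.8))
E
```

```text
red (array([301., 125.]), 449.1, 89.0, 32.3, 49.7, 15.0)
green (array([165., 129.]), 437.7, -85.5, 30.7, 49.4, -0.1)
blue (array([234., 126.]), 444.2, 4.8, 30.8, 48.6, -7.9)
white (array([170., 209.]), 560.7, -85.8, 56.5, 76.5, 84.2)
white (array([361., 106.]), 427.6, 171.2, 31.9, 50.6, -7.7)
pin (array([286., 226.]), 576.7, 60.7, 12.8, 14.5, -3.0)
pin (array([241., 227.]), 572.3, 0.9, 17.0, 17.1, 85.2)
pin (array([195., 227.]), 567.7, -58.6, 17.3, 18.0, -4.2)
slot yellow [ 380. -303.   12.]
slot white [ 441.1 -305.9   12. ]
slot red [ 503.6 -312.1   12. ]
slot blue [ 566.7 -319.1   12. ]
panel corner [ 0.5328 -0.0965  0.03  ]
panel corner [0.5502 0.107  0.03  ]
mallet top [0.4613 0.2452 0.079 ]
mallet top [0.466  0.3245 0.079 ]
mallet top [0.5077 0.3369 0.079 ]
mallet top [0.4981 0.2632 0.079 ]
handle [0.3263 0.2874 0.0515]
handle [0.4634 0.3001 0.0515]
mat [0.4432 0.2585 0.004 ]
mat [0.5484 0.2618 0.004 ]
mat [0.5588 0.3703 0.004 ]
```

```bash
python3 - <<'E'
from h import *
import pickle
s,f=pickle.load(open("W1.pkl","rb"))
F=pickle.load(open("F0.pkl","rb"));a,b=F["scene"],F["side"]
im=np.hstack([cv2.resize(a["pixels"][165:240,125:195],None,fx=5.5,fy=5.5,interpolation=2),cv2.resize(b["pixels"][140:215,165:235],None,fx=5.5,fy=5.5,interpolation=2)])
cv2.imwrite("pics/kn.png",im[:,:,::-1])
for z in (.16,.17,.18): print(onz(f,374/1.5,458/1.5,z,s), onz(a,154.7,181.9,z),onz(b,203.3,152.7,z))
E
```

```text
[0.61014562 0.01045103 0.16      ] [ 0.6388964  -0.01095399  0.16      ] [ 0.65091635 -0.01140721  0.16      ]
[0.60214881 0.01132401 0.17      ] [0.64499427 0.00172822 0.17      ] [0.64683046 0.00356744 0.17      ]
[0.594152   0.01219698 0.18      ] [0.65109214 0.01441043 0.18      ] [0.64274456 0.01854208 0.18      ]
```

View pics/kn.png

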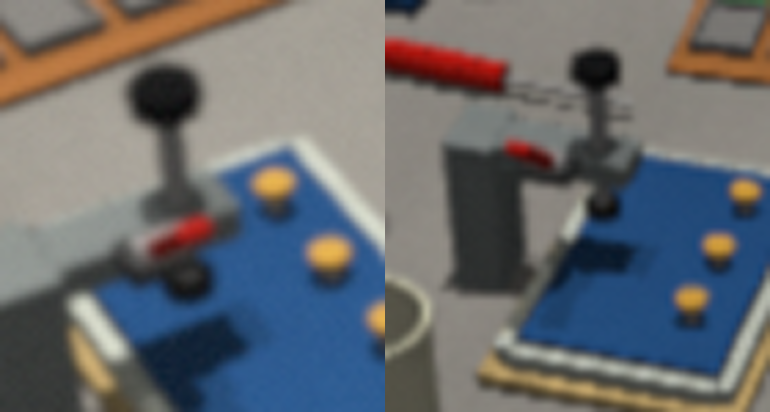

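```bash
python3 - <<'E'
from h import *
import pickle
F=pickle.load(open("F0.pkl","rb"));a,b=F["scene"],F["side"]
A=lambda u,v: ray(a,u/5.5+125,v/5.5+165)
B=lambda u,v: ray(b,(u-385)/5.5+165,v/5.5+140)
for n,p,q in [("knob",(165,95),(595,68)),("foot",(188,280),(603,205))]: print(n,two(A(*p),B(*q)))
for c,(x0,y0,x1,y1),f in (("sc",(145,195,170,215),a),("si",(183,160,203,172),b)):
    m=mask(f["pixels"],"red"); ys,xs=np.nonzero(m[y0:y1,x0:x1]); xs+=x0;ys+=y0; print(c,xs.min(),xs.max(),ys.min(),ys.max(),len(xs),[(x,ys[xs==x].min(),ys[xs==x].max()) for x in range(xs.min(),xs.max()+1)])
    # predicted pivot/tip
    for px in (.646,.655,.665,.675):
        for P in ([px,.022,.116],[px+.003,.066,.160],): print(P,proj(f,P).round(1))
E
```

```text
knob (array([0.64656673, 0.00622266, 0.17263788]), np.float64(0.0007308562881009978))
foot (array([0.64605021, 0.00440239, 0.06765352]), np.float64(0.0007241986444935072))
sc 153 163 204 210 32 [(153, np.int64(210), np.int64(210)), (154, np.int64(209), np.int64(210)), (155, np.int64(209), np.int64(210)), (156, np.int64(208), np.int64(209)), (157, np.int64(207), np.int64(209)), (158, np.int64(206), np.int64(209)), (159, np.int64(205), np.int64(208)), (160, np.int64(204), np.int64(208)), (161, np.int64(204), np.int64(208)), (162, np.int64(205), np.int64(207)), (163, np.int64(206), np.int64(206))]
[0.646, 0.022, 0.116] [[160.9 204.1]]
[0.649, 0.066, 0.16] [[167.8 199.2]]
[0.655, 0.022, 0.116] [[157.6 205.6]]
[0.658, 0.066, 0.16] [[164.4 200.6]]
[0.665, 0.022, 0.116] [[154.  207.2]]
[0.668, 0.066, 0.16] [[160.5 202.3]]
[0.675, 0.022, 0.116] [[150.3 208.8]]
[0.678, 0.066, 0.16] [[156.7 204. ]]Traceback (most recent call last):
  File "<stdin>", line 8, in <module>
    return umr_minimum(a, axis, None, out, keepdims, initial, where)
ValueError: zero-size array to reduction operation minimum which has no identity
```

```bash
python3 - <<'E'
from h import *
import pickle
F=pickle.load(open("F0.pkl","rb"));a,b=F["scene"],F["side"]
print("tip",two(ray(a,160.5,205.5),ray(b,188.8,167.3)),"root",two(ray(a,153,210),ray(b,194.5,169.7)))
for P in ([.665,.022,.116],[.668,.066,.16],[.675,.022,.116],[.678,.066,.16]):print(P,proj(b,P).round(1))
s=state(); print("head")
go(.6465,.005,.182+.205,s["tcp_rot"][2])
E
```

```text
tip (array([0.67597477, 0.08070128, 0.16137306]), np.float64(0.0042813576061661845)) root (array([0.67272012, 0.03128825, 0.11637604]), np.float64(0.001286004656410131))
[0.665, 0.022, 0.116] [[197.4 168.3]]
[0.668, 0.066, 0.16] [[192.6 164.8]]
[0.675, 0.022, 0.116] [[194.6 168. ]]
[0.678, 0.066, 0.16] [[189.6 164.4]]
head
ROW [-147.8   -6.7   32.4] [ 0.02 -0.03 -0.  ]
```

```bash
python3 -m creep '[[[-145,-4,30,0,0,0,0],[-145,-4,30,0,0,0,0],[-145,-4,30,0,0,0,0],[-145,-4,30,0,0,0,0],[-145,-4,36,0,0,0,0],[-145,-4,42,0,0,0,0],[-145,-4,46,0,0,0,0],[-145,-4,46,0,0,0,0],[-145,-4,46,0,0,0,0]]]' 50
python3 - <<'E'
from h import *
f=grab_frame("scene"); g=grab_frame("side")
im=np.hstack([cv2.resize(f["pixels"][110:240,100:230],None,fx=3,fy=3),cv2.resize(g["pixels"][90:220,145:275],None,fx=3,fy=3)])
cv2.imwrite("pics/kn2.png",im[:,:,::-1]); s=state();print(s["tcp_pos"],s["wrist_force"],s["opening"])
E
```

```text
time_s: 2.53
tcp_pos: [0.6434, 0.0063, 0.3741]
tcp_rot: [3.141, -0.0, 3.053]
wrist_force: [0.0, 0.0, -0.1]
opening: 0.0005
grip_force: 0.0
[0.64376253 0.00597753 0.3748238 ] [-0.42698743 -0.29664877  0.43265991] 0.00048223357998538143
```

View pics/kn2.png

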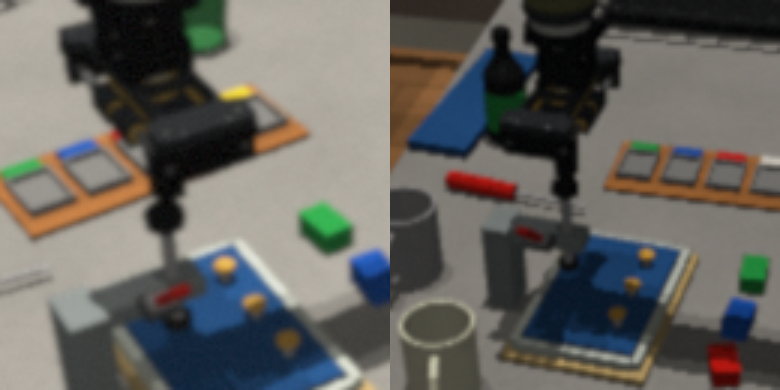

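The closed fingers are centred over the knob in both views: (165,190) in scene and (565,170) in side. Now I'll push it down.

```bash
python3 -m creep '[[[0,0,6,0,0,0,0],[0,0,10,0,0,0,0],[0,0,13,0,0,0,0],[0,0,16,0,0,0,0],[0,0,19,0,0,0,0],[0,0,22,0,0,0,0],[0,0,24,0,0,0,0],[0,0,26,0,0,0,0],[0,0,28,0,0,0,0]]]' 
python3 -m creep '[[[0,0,2,0,0,0,0],[0,0,4,0,0,0,0],[0,0,6,0,0,0,0],[0,0,7,0,0,0,0],[0,0,8,0,0,0,0],[0,0,9,0,0,0,0],[0,0,10,0,0,0,0]]]' 
```

```text
time_s: 3.38
tcp_pos: [0.6442, 0.0058, 0.3455]
tcp_rot: [3.141, -0.001, 3.052]
wrist_force: [-3.0, 0.2, 4.0]
opening: 0.0004
grip_force: 2.0
time_s: 3.97
tcp_pos: [0.6444, 0.0057, 0.3357]
tcp_rot: [3.141, 0.0, 3.052]
wrist_force: [-2.7, 0.0, 3.4]
opening: 0.0006
grip_force: 2.0
```

```bash
for i in 1; do python3 -m creep '[[[0,0,1,0,0,0,0],[0,0,2,0,0,0,0],[0,0,3,0,0,0,0],[0,0,4,0,0,0,0],[0,0,5,0,0,0,0],[0,0,6,0,0,0,0]]]' | grep -E 'pos|force'; done
python3 -m creep '[[[0,0,0.5,0,0,0,0],[0,0,1,0,0,0,0]]]' | grep -E 'pos|force'
python3 -m creep '[[[0,0,0.5,0,0,0,0],[0,0,1,0,0,0,0]]]' | grep -E 'pos|force'
```

```text
tcp_pos: [0.6444, 0.0057, 0.3297]
wrist_force: [-2.1, 0.9, 3.4]
grip_force: 2.0
tcp_pos: [0.6444, 0.0057, 0.3287]
wrist_force: [-3.3, 0.6, 3.9]
grip_force: 1.9
tcp_pos: [0.6443, 0.0057, 0.3277]
wrist_force: [-2.9, 1.0, 4.0]
grip_force: 1.9
```

```bash
python3 -m creep '[[[0,0,0.5,0,0,0,0],[0,0,0.5,0,0,0,0]]]' | grep -E 'pos|wrist_f'
python3 -m creep '[[[0,0,0.5,0,0,0,0],[0,0,0.5,0,0,0,0]]]' | grep -E 'pos|wrist_f'

```

```text
tcp_pos: [0.6444, 0.0057, 0.3277]
wrist_force: [-3.1, 0.8, 5.5]
tcp_pos: [0.6443, 0.0056, 0.3277]
wrist_force: [-2.6, 0.5, 8.1]
```

```bash
python3 -m creep '[[[0,0,0.5,0,0,0,0],[0,0,0.5,0,0,0,0]]]' | grep -E 'pos|wrist_f'

```

```text
tcp_pos: [0.6443, 0.0056, 0.3277]
wrist_force: [-5.7, 0.7, 10.0]
```

The foot is touching: the height held at 0.3277 while the force rose. Next I'll lift and go above the lever.

```bash
python3 -m creep '[[[0,0,-15,0,0,0,0],[0,0,-35,0,0,0,0],[0,0,-50,0,0,0,0],[0,0,-50,0,0,0,0]]]' | grep -E 'pos|force'
python3 - <<'E'
from h import *
s=state(); go(.676,.078,.176+.182,s["tcp_rot"][2])
E
```

```text
tcp_pos: [0.6455, 0.0052, 0.3794]
wrist_force: [0.1, -0.0, 0.2]
grip_force: 0.0
ROW [-23.7  75.2  21.6] [0.03 0.39 0.  ]
```

```bash
python3 -m creep '[[[-24,75,0,0,0,0,0],[-24,75,0,0,0,0,0],[-24,75,10,0,0,0,0],[-24,75,18,0,0,0,0],[-24,75,18,0,0,0,0]]]' | grep -E 'pos|force'
python3 - <<'E'
from h import *
f=grab_frame("scene"); g=grab_frame("side")
im=np.hstack([cv2.resize(f["pixels"][110:240,100:230],None,fx=3,fy=3),cv2.resize(g["pixels"][90:220,145:275],None,fx=3,fy=3)])
cv2.imwrite("pics/lv.png",im[:,:,::-1])
E
```

```text
tcp_pos: [0.6743, 0.0781, 0.3546]
wrist_force: [-0.3, -1.3, -0.2]
grip_force: 0.0
```

View pics/lv.png

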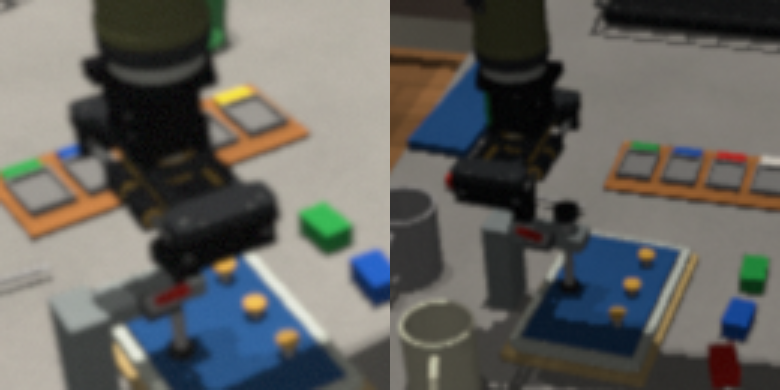

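The foot is down on the panel, and the fingertips sit just above the lever end at (175,275) in the scene half. Now I'll press.

```bash
python3 -m creep '[[[0,0,4,0,0,0,0],[0,0,8,0,0,0,0],[0,0,12,0,0,0,0],[0,0,15,0,0,0,0],[0,0,18,0,0,0,0],[0,0,21,0,0,0,0],[0,0,24,0,0,0,0]]]' | grep -E 'pos|wrist'
python3 -m creep '[[[0,0,3,0,0,0,0],[0,0,6,0,0,0,0],[0,0,9,0,0,0,0],[0,0,12,0,0,0,0],[0,0,15,0,0,0,0],[0,0,18,0,0,0,0]]]' | grep -E 'pos|wrist'
```

```text
tcp_pos: [0.6754, 0.082, 0.3364]
wrist_force: [-0.2, 8.3, 8.0]
tcp_pos: [0.675, 0.0781, 0.3165]
wrist_force: [-0.1, 1.4, 3.1]
```

```bash
python3 -m creep '[[[0,0,1,0,0,0,0],[0,0,2,0,0,0,0],[0,0,3,0,0,0,0],[0,0,3,0,0,0,0]]]' | grep -E 'pos|wrist'
python3 -m creep '[[[0,0,1,0,0,0,0],[0,0,2,0,0,0,0],[0,0,3,0,0,0,0],[0,0,3,0,0,0,0]]]' | grep -E 'pos|wrist'
```

```text
tcp_pos: [0.6749, 0.0779, 0.3129]
wrist_force: [0.2, 0.9, 1.8]
tcp_pos: [0.6749, 0.0783, 0.31]
wrist_force: [0.7, 1.8, 2.3]
```

```bash
python3 -m creep '[[[0,0,1,0,0,0,0],[0,0,1,0,0,0,0]]]' | grep -E 'pos|wrist'
python3 -m creep '[[[0,0,1,0,0,0,0],[0,0,1,0,0,0,0]]]' | grep -E 'pos|wrist'
```

```text
tcp_pos: [0.6749, 0.0784, 0.3091]
wrist_force: [0.7, 1.5, 1.7]
tcp_pos: [0.6749, 0.0784, 0.3081]
wrist_force: [0.5, 1.9, 1.7]
```

```bash
python3 -m creep '[[[0,0,1,0,0,0,0],[0,0,2,0,0,0,0],[0,0,2,0,0,0,0]]]' | grep -E 'pos|wrist'
python3 -m creep '[[[0,0,1,0,0,0,0],[0,0,1,0,0,0,0]]]' | grep -E 'pos|wrist'
python3 -m creep '[[[0,0,1,0,0,0,0],[0,0,1,0,0,0,0]]]' | grep -E 'pos|wrist'
```

```text
tcp_pos: [0.6749, 0.0784, 0.3061]
wrist_force: [0.7, 1.2, 2.1]
tcp_pos: [0.6749, 0.0784, 0.3058]
wrist_force: [-1.0, 2.0, 4.7]
tcp_pos: [0.6749, 0.0783, 0.3057]
wrist_force: [-2.8, 1.1, 7.3]
```

```bash
python3 -m creep '[[[0,0,1,0,0,0,0],[0,0,2,0,0,0,0],[0,0,2,0,0,0,0]]]' | grep -E 'pos|wrist'
python3 -m creep '[[[0,0,-20,0,0,0,0],[0,0,-60,0,0,0,0],[0,0,-80,0,0,0,0],[60,0,-80,0,0,0,1],[120,0,-80,0,0,0,1],[160,0,-80,0,0,0,1],[160,0,-80,0,0,0,1],[160,0,-80,0,0,0,1]]]' | grep -E 'pos|wrist'
python3 - <<'E'
from h import *
f=grab_frame("scene"); g=grab_frame("side")
im=np.hstack([cv2.resize(f["pixels"][150:250,110:210],None,fx=4,fy=4),cv2.resize(g["pixels"][120:220,160:260],None,fx=4,fy=4)])
cv2.imwrite("pics/lv2.png",im[:,:,::-1])
s=state(); go(.486,.296,.36,np.pi-.09)
E
```

```text
tcp_pos: [0.675, 0.0782, 0.3053]
wrist_force: [-5.3, 1.7, 14.5]
tcp_pos: [0.5097, 0.0922, 0.3804]
wrist_force: [-0.3, 0.9, -0.6]
ROW [ 46.4 200.7  22. ] [ 0.01 -0.02  0.07]
```

View pics/lv2.png

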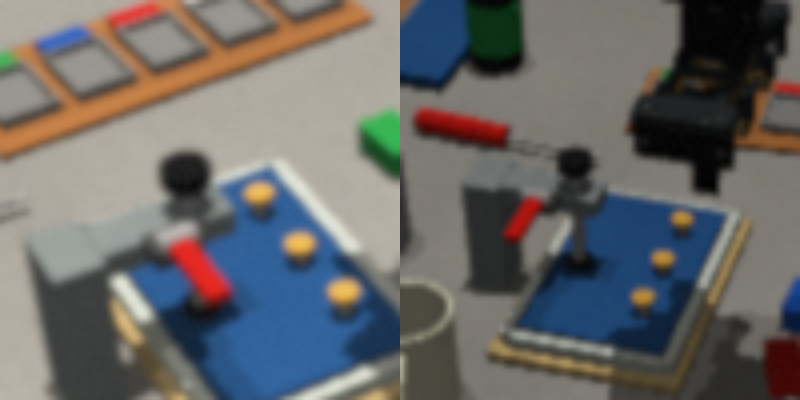

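The lever is level at (200,270), and the foot rests on the panel. Next is the mallet.

```bash
python3 -m creep '[[[46,200,-20,0,0,-10.3,1],[46,200,-20,0,0,-10.3,1],[46,200,-20,0,0,-10.3,1],[46,200,-20,0,0,-10.3,1],[46,200,-20,0,0,-10.3,1],[46,200,-20,0,0,-10.3,1],[46,200,-20,0,0,-10.3,1],[46,200,-20,0,0,-10.3,1]]]' | grep -E 'pos|rot'
python3 - <<'E'
from h import *
import pickle
s=state(); f=grab_frame("wrist"); save(f,"w2.png",scale=1.5); pickle.dump((s,f),open("W2.pkl","wb")); print(s["tcp_pos"],s["tcp_rot"])
E
```

```text
tcp_pos: [0.4889, 0.2951, 0.4015]
tcp_rot: [-3.139, 0.0, -3.053]
[0.48893104 0.2950528  0.40150742] [-3.13930005e+00  5.21933855e-05 -3.05254951e+00]
```

View pics/w2.png

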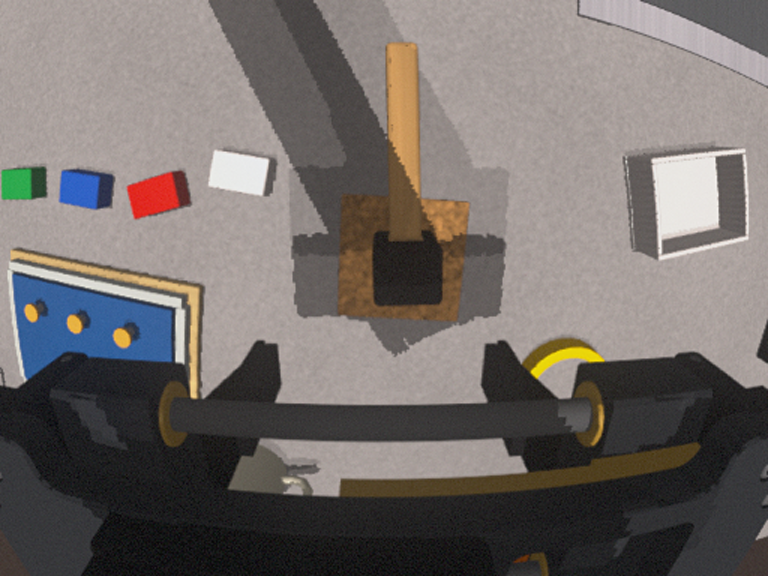

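The wrist view (1.5x) shows the mallet head at (408,270), with its far edge at v=303 and its sides at u=374 and 442. The handle runs from (402,45) to (404,235), and the mat is at (403,257).

```bash
python3 - <<'E'
from h import *
import pickle
s,f=pickle.load(open("W2.pkl","rb"))
for n,u,v,z in [("L",374,290,.079),("Rr",442,290,.079),("far",408,303,.079),("near?",406,240,.079),("h1",402,45,.0515),("h2",404,200,.0515)]: print(n,(onz(f,u/1.5,v/1.5,z,s)*1000).round(1))
for p in [(341,194),(468,203),(459,320),(337,313)]: print("mat",(onz(f,p[0]/1.5,p[1]/1.5,.004,s)*1000).round(1))
for c in ("red","green","blue","white"):
    for r in rects(f,s,c,.026,amin=250): print(c,r)
E
```

```text
L [501.7 290.6  79. ]
Rr [497.3 339.   79. ]
far [509.3 315.8  79. ]
near? [463.7 309.5  79. ]
h1 [322.7 294.7  51.5]
h2 [438.8 306.9  51.5]
mat [442.9 256.2   4. ]
mat [440.  364.7   4. ]
mat [546.7 371.3   4. ]
mat [549.8 259.8   4. ]
red (array([102., 130.]), 449.6, 90.9, 31.3, 49.7, 15.1)
green (array([ 11., 122.]), 437.5, -85.1, 30.7, 49.9, -0.5)
blue (array([ 53., 126.]), 444.0, 6.0, 31.7, 49.4, -7.4)
white (array([ 59., 189.]), 536.0, 2.0, 22.0, 229.8, -1.6)
white (array([457., 128.]), 396.1, 579.4, 75.9, 89.2, 17.0)
white (array([158., 115.]), 428.0, 170.6, 31.6, 49.5, -8.0)
```

```bash
python3 - <<'E'
from h import *
go(.487,.313,.2125,-np.pi+.1)
E
```

```text
ROW [  0.4  19.3 189.1] [-0.11  0.   -0.72]
```

```bash
python3 -m creep '[[[0,19,0,0,0,-0.7,1],[0,19,40,0,0,-0.7,1],[0,19,80,0,0,-0.7,1],[0,19,110,0,0,-0.7,1],[0,19,130,0,0,-0.7,1],[0,19,150,0,0,-0.7,1],[0,19,170,0,0,-0.7,1],[0,19,185,0,0,-0.7,1],[0,19,189,0,0,-0.7,1],[0,19,189,0,0,-0.7,1]]]'
python3 -m creep '[[[0,0,0,0,0,0,0.4],[0,0,0,0,0,0,0.4],[0,0,0,0,0,0,0.4],[0,0,0,0,0,0,0.4],[0,0,0,0,0,0,0.3],[0,0,0,0,0,0,0.3],[0,0,0,0,0,0,0.3],[0,0,0,0,0,0,0.3]]]' 50
```

```text
time_s: 11.38
tcp_pos: [0.486, 0.3136, 0.212]
tcp_rot: [-3.14, -0.002, -3.041]
wrist_force: [-0.4, -0.7, 0.4]
opening: 0.0869
grip_force: 0.0
time_s: 12.05
tcp_pos: [0.486, 0.3142, 0.2136]
tcp_rot: [-3.141, -0.0, -3.039]
wrist_force: [-0.3, -2.7, 4.0]
opening: 0.0499
grip_force: 50.0
```

```bash
python3 -m creep '[[[0,0,-30,0,0,0,0.3],[0,0,-60,0,0,0,0.3],[0,0,-90,0,0,0,0.3],[0,0,-100,0,0,0,0.3],[0,0,-100,0,0,0,0.3]]]' | grep -E "pos|open|force"
python3 - <<'E'
from h import *
go(.574,.060,.30,np.pi-.08)
E
```

```text
tcp_pos: [0.4866, 0.3155, 0.3157]
wrist_force: [-0.2, 0.4, -2.3]
opening: 0.0499
grip_force: 50.0
ROW [ -60.6 -263.1   15.1] [ 0.21  0.25 10.48]
```

```bash
python3 -m creep '[[[-60,-263,13,0,0,10.4,0.3],[-60,-263,13,0,0,10.4,0.3],[-60,-263,13,0,0,10.4,0.3],[-60,-263,13,0,0,10.4,0.3],[-60,-263,13,0,0,10.4,0.3],[-60,-263,13,0,0,10.4,0.3],[-60,-263,13,0,0,10.4,0.3],[-60,-263,13,0,0,10.4,0.3],[-60,-263,13,0,0,10.4,0.3],[-60,-263,13,0,0,10.4,0.3]]]' | grep -E "pos|open|force|rot"
python3 - <<'E'
from h import *
f=grab_frame("scene"); g=grab_frame("side")
im=np.hstack([cv2.resize(f["pixels"][120:270,110:260],None,fx=2.6,fy=2.6),cv2.resize(g["pixels"][90:240,140:290],None,fx=2.6,fy=2.6)])
cv2.imwrite("pics/p3.png",im[:,:,::-1])
go(.574,.060,.30,np.pi-.08)
E
```

```text
tcp_pos: [0.5717, 0.0604, 0.2981]
tcp_rot: [-3.142, -0.003, 3.064]
wrist_force: [-0.5, 0.4, -2.8]
opening: 0.0497
grip_force: 50.0
ROW [-2.3 -1.2 -1.1] [ 0.02 -0.12  0.23]
```

View pics/p3.png

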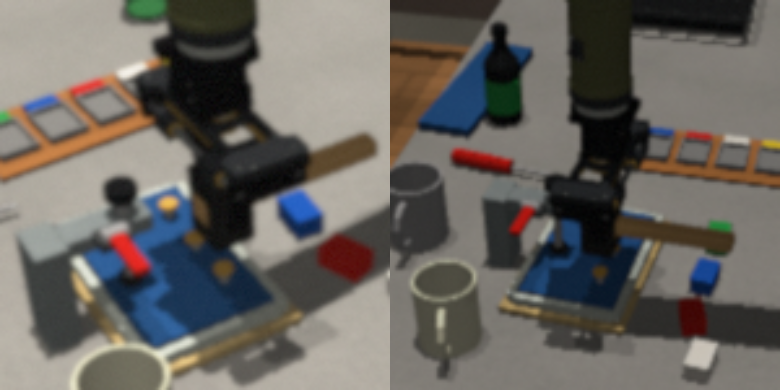

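The mallet head hangs level above pin 3, clear of the lever and the knob. Driving it down now.

```bash
python3 -m creep '[[[-2,0,15,0,0,0,0.3],[-2,0,28,0,0,0,0.3],[-2,0,36,0,0,0,0.3],[-2,0,40,0,0,0,0.3],[-2,0,43,0,0,0,0.3],[-2,0,46,0,0,0,0.3],[-2,0,48,0,0,0,0.3]]]' | grep -E "pos|wrist"
python3 -m creep '[[[0,0,1,0,0,0,0.3],[0,0,2,0,0,0,0.3],[0,0,3,0,0,0,0.3],[0,0,3,0,0,0,0.3]]]' | grep -E "pos|wrist"
python3 -m creep '[[[0,0,1,0,0,0,0.3],[0,0,1,0,0,0,0.3]]]' | grep -E "pos|wrist"
```

```text
tcp_pos: [0.574, 0.0596, 0.2527]
wrist_force: [-6.1, 1.2, 4.3]
tcp_pos: [0.5742, 0.0595, 0.2499]
wrist_force: [-2.6, 0.1, 0.9]
tcp_pos: [0.5744, 0.0595, 0.2489]
wrist_force: [-5.7, 1.5, 5.1]
```

```bash
for i in 1; do python3 -m creep '[[[0,0,1,0,0,0,0.3],[0,0,2,0,0,0,0.3],[0,0,2,0,0,0,0.3]]]' | grep -E "pos|wrist";done
python3 -m creep '[[[0,0,1,0,0,0,0.3],[0,0,1,0,0,0,0.3]]]' | grep -E "pos|wrist"
python3 -m creep '[[[0,0,1,0,0,0,0.3],[0,0,1,0,0,0,0.3]]]' | grep -E "pos|wrist"
```

```text
tcp_pos: [0.5744, 0.0595, 0.2467]
wrist_force: [-5.0, 0.2, 5.0]
tcp_pos: [0.5745, 0.0595, 0.2465]
wrist_force: [-7.4, 1.4, 10.2]
tcp_pos: [0.5746, 0.0594, 0.2464]
wrist_force: [-8.5, 1.2, 15.8]
```

```bash
python3 -m creep '[[[0,0,1,0,0,0,0.3],[0,0,2,0,0,0,0.3],[0,0,2,0,0,0,0.3]]]' | grep -E "pos|wrist"
python3 -m creep '[[[0,0,-15,0,0,0,0.3],[0,0,-40,0,0,0,0.3],[0,-30,-40,0,0,0,0.3],[0,-60,-40,0,0,0,0.3],[0,-60,-40,0,0,0,0.3],[0,-60,-40,0,0,0,0.3]]]' | grep -E "pos|wrist|rot"
python3 - <<'E'
from h import *
go(.570,.001,.2566,np.pi-.08)
E
```

```text
tcp_pos: [0.5747, 0.0592, 0.2463]
wrist_force: [-13.9, 0.9, 27.1]
tcp_pos: [0.57, -0.0039, 0.2821]
tcp_rot: [-3.14, 0.002, 3.057]
wrist_force: [0.4, 0.5, -4.2]
ROW [ 0.4  4.9 25.5] [-0.09  0.14 -0.24]
```

```bash
python3 -m creep '[[[0,5,10,0,0,0,0.3],[0,5,20,0,0,0,0.3],[0,5,25,0,0,0,0.3],[0,5,28,0,0,0,0.3],[0,5,30,0,0,0,0.3],[0,5,32,0,0,0,0.3],[0,5,34,0,0,0,0.3],[0,5,35,0,0,0,0.3],[0,5,36,0,0,0,0.3],[0,5,37,0,0,0,0.3]]]' | grep -E "pos|wrist"
python3 -m creep '[[[0,0,1,0,0,0,0.3],[0,0,2,0,0,0,0.3],[0,0,2,0,0,0,0.3]]]' | grep -E "pos|wrist"
```

```text
tcp_pos: [0.5699, 0.0057, 0.2465]
wrist_force: [-7.8, 3.5, 15.0]
tcp_pos: [0.57, 0.0056, 0.2464]
wrist_force: [-10.0, 4.4, 21.2]
```

```bash
python3 -m creep '[[[0,0,1,0,0,0,0.3],[0,0,2,0,0,0,0.3],[0,0,2,0,0,0,0.3]]]' | grep -E "pos|wrist"
python3 -m creep '[[[0,0,-15,0,0,0,0.3],[0,0,-42,0,0,0,0.3],[0,-30,-42,0,0,0,0.3],[0,-62,-42,0,0,0,0.3],[0,-62,-42,0,0,0,0.3],[0,-62,-42,0,0,0,0.3],[0,-62,-42,0,0,0,0.3]]]' | grep -E "pos|wrist|rot"
python3 - <<'E'
from h import *
go(.5655,-.0586,.2466,np.pi-.08)
E
```

```text
tcp_pos: [0.5701, 0.0054, 0.2462]
wrist_force: [-15.2, 3.3, 33.2]
tcp_pos: [0.5652, -0.0576, 0.2828]
tcp_rot: [3.142, -0.0, 3.062]
wrist_force: [0.6, 0.5, -3.1]
ROW [-0.4 -1.  36.2] [ 0.   -0.    0.02]
```

```bash
python3 -m creep '[[[0,-1,10,0,0,0,0.3],[0,-1,20,0,0,0,0.3],[0,-1,25,0,0,0,0.3],[0,-1,28,0,0,0,0.3],[0,-1,30,0,0,0,0.3],[0,-1,32,0,0,0,0.3],[0,-1,34,0,0,0,0.3],[0,-1,35,0,0,0,0.3],[0,-1,36,0,0,0,0.3],[0,-1,37,0,0,0,0.3]]]' | grep -E "pos|wrist"
python3 -m creep '[[[0,0,1,0,0,0,0.3],[0,0,2,0,0,0,0.3],[0,0,2,0,0,0,0.3]]]' | grep -E "pos|wrist"
python3 -m creep '[[[0,0,1,0,0,0,0.3],[0,0,2,0,0,0,0.3],[0,0,2,0,0,0,0.3]]]' | grep -E "pos|wrist"
```

```text
tcp_pos: [0.5648, -0.0577, 0.2465]
wrist_force: [-5.8, 3.3, 9.6]
tcp_pos: [0.5649, -0.0579, 0.2464]
wrist_force: [-9.7, 2.8, 17.6]
tcp_pos: [0.565, -0.0581, 0.2463]
wrist_force: [-13.5, 3.5, 28.9]
```

```bash
python3 -m creep '[[[0,0,-20,0,0,0,0.3],[0,0,-50,0,0,0,0.3],[0,0,-75,0,0,0,0.3],[0,40,-75,0,0,0,0.3],[0,80,-75,0,0,0,0.3],[0,120,-75,0,0,0,0.3],[0,160,-75,0,0,0,0.3],[0,160,-75,0,0,0,0.3]]]' | grep -E "pos|wrist|rot"
python3 - <<'E'
from h import *
go(.492,.313,.30,-np.pi+.1)
E
```

```text
tcp_pos: [0.5774, 0.1123, 0.3166]
tcp_rot: [3.135, 0.0, 3.076]
wrist_force: [-0.7, 1.8, -3.3]
ROW [ 98.4 194.5  17.9] [ 0.39  0.06 -9.51]
```

```bash
python3 -m creep '[[[98,199,17,0,0,-10,0.3],[98,199,17,0,0,-10,0.3],[98,199,17,0,0,-10,0.3],[98,199,17,0,0,-10,0.3],[98,199,17,0,0,-10,0.3],[98,199,17,0,0,-10,0.3],[98,199,17,0,0,-10,0.3],[98,199,17,0,0,-10,0.3],[98,199,17,0,0,-10,0.3],[98,199,17,0,0,-10,0.3]]]' | grep -E "pos|wrist|rot"
python3 - <<'E'
from h import *
go(.492,.313,.216,-np.pi+.1)
E
```

```text
tcp_pos: [0.4968, 0.3053, 0.3001]
tcp_rot: [-3.141, 0.001, -3.049]
wrist_force: [-0.1, -0.1, -2.7]
ROW [ 4.1  8.2 84.1] [-0.05  0.04 -0.41]
```

```bash
python3 -m creep '[[[4,8,20,0,0,0,0.3],[4,8,40,0,0,0,0.3],[4,8,60,0,0,0,0.3],[4,8,75,0,0,0,0.3],[4,8,81,0,0,0,0.3],[4,8,83,0,0,0,0.3],[4,8,84,0,0,0,0.3],[4,8,84,0,0,0,0.3]]]' | grep -E "pos|wrist|rot"
python3 -m creep '[[[0,0,1,0,0,0,0.3],[0,0,2,0,0,0,0.3],[0,0,3,0,0,0,0.3],[0,0,3,0,0,0,0.3]]]' | grep -E "pos|wrist|rot"
```

```text
tcp_pos: [0.4918, 0.3145, 0.2172]
tcp_rot: [3.141, 0.002, -3.047]
wrist_force: [-0.1, -0.2, -3.2]
tcp_pos: [0.4912, 0.3149, 0.2136]
tcp_rot: [3.141, 0.001, -3.046]
wrist_force: [0.5, -0.1, -2.2]
```

```bash
python3 -m creep '[[[0,0,0.5,0,0,0,0.3],[0,0,1,0,0,0,0.3],[0,0,1,0,0,0,1],[0,0,1,0,0,0,1],[0,0,1,0,0,0,1],[0,0,1,0,0,0,1],[0,0,1,0,0,0,1],[0,0,1,0,0,0,1],[0,0,1,0,0,0,1]]]' | grep -E "pos|wrist|rot|open"
python3 -m creep '[[[0,0,-30,0,0,0,1],[0,0,-70,0,0,0,1],[0,0,-110,0,0,0,1],[0,0,-150,0,0,0,1],[0,0,-200,0,0,0,1],[0,0,-200,0,0,0,1],[0,0,-200,0,0,0,1],[0,0,-200,0,0,0,1]]]' | grep -E "pos|wrist|rot"
python3 - <<'E'
from h import *
go(.50,.05,.42,np.pi-.08)
E
```

```text
tcp_pos: [0.491, 0.3147, 0.2122]
tcp_rot: [3.142, 0.0, -3.046]
wrist_force: [-0.4, -0.2, 0.6]
opening: 0.0846
tcp_pos: [0.491, 0.3147, 0.4124]
tcp_rot: [3.141, 0.001, -3.046]
wrist_force: [0.3, -0.6, -0.5]
ROW [  16.3 -264.3   -7.8] [ 0.04  0.04 10.06]
```

```bash
python3 -m creep '[[[16,-264,-8,0,0,10,1],[16,-264,-8,0,0,10,1],[16,-264,-8,0,0,10,1],[16,-264,-8,0,0,10,1],[16,-264,-8,0,0,10,1],[16,-264,-8,0,0,10,1],[16,-264,-8,0,0,10,1],[16,-264,-8,0,0,10,1],[16,-264,-8,0,0,10,1],[16,-264,-8,0,0,10,1]]]' | grep -E "pos|wrist|rot"
python3 - <<'E'
from h import *
import pickle
s=state(); f=grab_frame("wrist"); save(f,"w3.png",scale=1.5); pickle.dump((s,f),open("W3.pkl","wb")); print(s["tcp_pos"],s["tcp_rot"])
for c in ("red","green","blue","white"):
    for r in rects(f,s,c,.026,amin=250): print(c,r)
E
```

```text
tcp_pos: [0.4999, 0.0519, 0.4187]
tcp_rot: [-3.141, -0.003, 3.064]
wrist_force: [1.1, 0.3, 0.1]
[0.4999216 0.0518606 0.4186957] [-3.14132255e+00 -2.51241269e-03  3.06442261e+00]
red (array([281., 127.]), 449.1, 89.6, 31.9, 48.5, 15.5)
green (array([127., 130.]), 432.0, -112.6, 30.7, 49.1, -1.7)
blue (array([214., 129.]), 444.3, 5.7, 31.0, 49.3, -7.9)
white (array([158., 210.]), 548.4, -89.6, 61.7, 119.3, 39.9)
white (array([342., 108.]), 427.5, 170.9, 31.4, 49.5, -7.5)
```

View pics/w3.png

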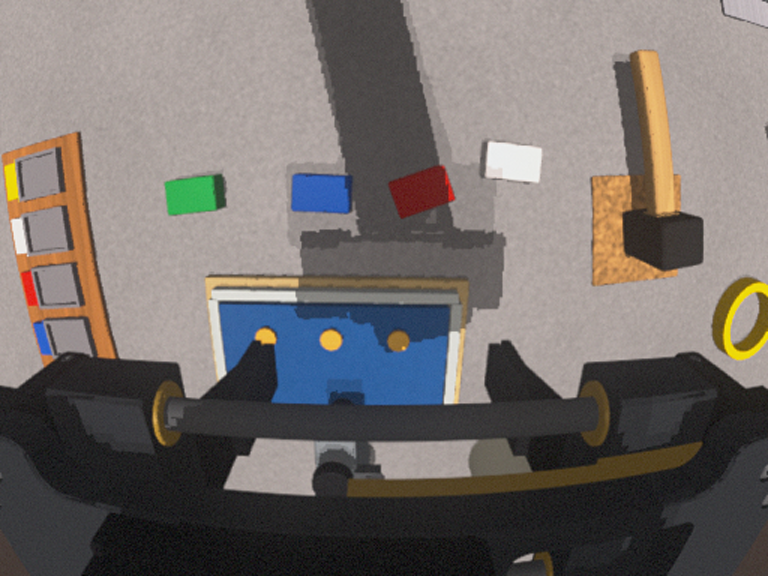

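Green has been knocked aside: it is now at (432,-113) mm, image (195,195). The mallet stands on its mat at (660,240), and the other blocks haven't moved. I'll look at the slots from above next.

```bash
python3 -m creep '[[[-98,-345,-2,0,0,0,1],[-98,-345,-2,0,0,0,1],[-98,-345,-2,0,0,0,1],[-98,-345,-2,0,0,0,1],[-98,-345,-2,0,0,0,1],[-98,-345,-2,0,0,0,1],[-98,-345,-2,0,0,0,1],[-98,-345,-2,0,0,0,1],[-98,-345,-2,0,0,0,1],[-98,-345,-2,0,0,0,1]]]' | grep -E "pos|wrist|rot"
python3 -m creep '[[[0,0,0,0,0,0,1],[0,0,0,0,0,0,1]]]' | grep -E "pos|wrist|rot"
python3 - <<'E'
from h import *
import pickle
s=state(); f=grab_frame("wrist"); save(f,"w4.png",scale=1.5); pickle.dump((s,f),open("W4.pkl","wb")); print(s["tcp_pos"],s["tcp_rot"])
E
```

```text
tcp_pos: [0.5705, -0.3058, 0.4206]
tcp_rot: [-3.137, -0.003, 3.057]
wrist_force: [-1.4, 0.5, 0.1]
tcp_pos: [0.5719, -0.299, 0.4211]
tcp_rot: [3.14, -0.001, 3.066]
wrist_force: [0.4, -0.2, 0.1]
[ 0.57192557 -0.29902657  0.42109105] [ 3.13991457e+00 -1.45070794e-03  3.06561779e+00]
```

View pics/w4.png

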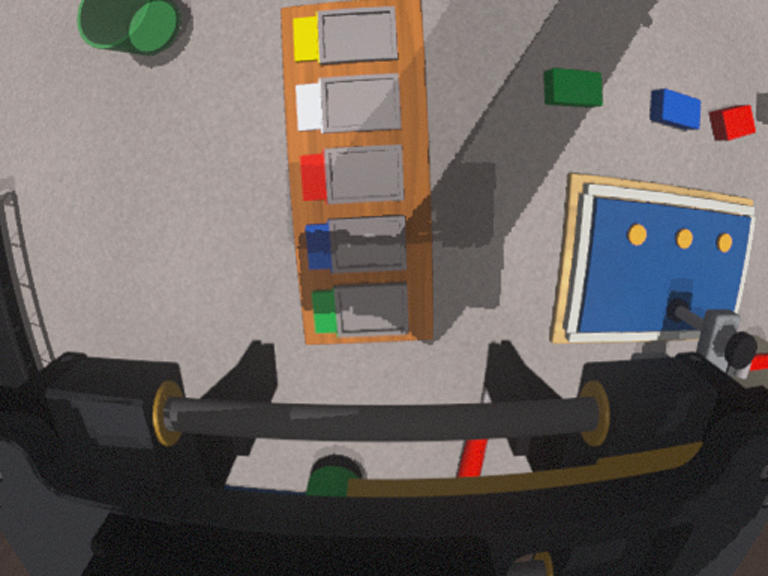

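The slot rims in this view centre at yellow (359,35), white (361,103), red (365,173), blue (369,242) and green (371,308).

```bash
python3 - <<'E'
from h import *
import pickle
s,f=pickle.load(open("W4.pkl","rb"))
c=[(359,35),(361,103),(365,173),(369,242),(371,308)]
P=np.array([onz(f,u/1.5,v/1.5,.018,s)[:2]*1000 for u,v in c]); print(P.round(1))
i=np.arange(5); k=np.polyfit(i,P,1); print("step",k[0],np.hypot(*k[0]),"yaw",np.arctan2(k[0][1],k[0][0])); print("fit",(np.outer(i,k[0])+k[1]).round(1))
for r in rects(f,s,"green",.026,amin=250): print("green",r)
go(.432,-.1126,.36,np.pi-.03)
E
```

```text
[[ 382.3 -302.5]
 [ 443.2 -305.3]
 [ 503.8 -306.6]
 [ 564.1 -308. ]
 [ 625.2 -311.2]]
step [60.66944049 -2.01833596] 60.70300395482973 yaw -0.033255488197429336
fit [[ 382.4 -302.7]
 [ 443.  -304.7]
 [ 503.7 -306.7]
 [ 564.4 -308.7]
 [ 625.  -310.7]]
green (array([216., 208.]), 622.7, -353.5, 19.3, 38.8, 86.1)
green (array([381.,  58.]), 432.3, -117.7, 31.6, 56.3, 2.4)
green (array([102.,  17.]), 340.1, -487.9, 44.5, 49.5, 53.8)
ROW [153.4 174.9  61.9] [ 0.11 -0.04 -2.59]
```

```bash
python3 -m creep '[[[153,172,62,0,0,-2.6,1],[153,172,62,0,0,-2.6,1],[153,172,62,0,0,-2.6,1],[153,172,62,0,0,-2.6,1],[153,172,62,0,0,-2.6,1],[153,172,62,0,0,-2.6,1],[153,172,62,0,0,-2.6,1],[153,172,62,0,0,-2.6,1],[153,172,62,0,0,-2.6,1]]]' | grep -E "pos|wrist|rot"
python3 - <<'E'
from h import *
s=state(); f=grab_frame("wrist")
for r in rects(f,s,"green",.026,amin=250): print("green",r)
go(.432,-.1126,.192,np.pi-.03)
E
```

```text
tcp_pos: [0.4322, -0.1169, 0.361]
tcp_rot: [3.141, 0.002, 3.111]
wrist_force: [0.2, -0.5, -0.7]
green (array([257., 176.]), 429.7, -113.7, 33.9, 47.7, -1.7)
ROW [  1.    5.1 169. ] [-0.    0.12 -0.15]
```

```bash
python3 -m creep '[[[1,4,35,0,0,0,1],[1,4,70,0,0,0,1],[1,4,105,0,0,0,1],[1,4,130,0,0,0,1],[1,4,150,0,0,0,1],[1,4,163,0,0,0,1],[1,4,169,0,0,0,1],[1,4,169,0,0,0,1]]]' | grep -E "pos|wrist|rot"
python3 -m creep '[[[0,0,0,0,0,0,0.3],[0,0,0,0,0,0,0.3],[0,0,0,0,0,0,0.3],[0,0,0,0,0,0,0.3],[0,0,0,0,0,0,0.3],[0,0,0,0,0,0,0.3],[0,0,0,0,0,0,0.3]]]' 20 | grep -E "pos|wrist|open|grip"
python3 -m creep '[[[0,0,-30,0,0,0,0.3],[0,0,-60,0,0,0,0.3],[0,0,-80,0,0,0,0.3],[0,0,-80,0,0,0,0.3]]]' | grep -E "pos|wrist|open|grip"
python3 - <<'E'
from h import *
go(.625,-.311,.272,np.pi-.033)
E
```

```text
tcp_pos: [0.4311, -0.1144, 0.1902]
tcp_rot: [-3.14, -0.002, 3.107]
wrist_force: [-0.1, -0.4, 0.0]
tcp_pos: [0.4311, -0.1136, 0.1915]
wrist_force: [-0.6, 0.7, 1.6]
opening: 0.05
grip_force: 20.0
tcp_pos: [0.4327, -0.1143, 0.2751]
wrist_force: [0.5, -0.6, -0.6]
opening: 0.0498
grip_force: 20.0
ROW [-198.8 -190.2    4.5] [ 0.06  0.44 -0.03]
```

Held at 0.050 opening. I'll take it above the green slot and check from the wrist camera, with the block and slot in one frame.

```bash
python3 -m creep '[[[-199,-190,4,0,0,0,0.3],[-199,-190,4,0,0,0,0.3],[-199,-190,4,0,0,0,0.3],[-199,-190,4,0,0,0,0.3],[-199,-190,4,0,0,0,0.3],[-199,-190,4,0,0,0,0.3],[-199,-190,4,0,0,0,0.3],[-199,-190,4,0,0,0,0.3],[-199,-190,4,0,0,0,0.3]]]' | grep -E "pos|wrist|rot"
python3 - <<'E'
from h import *
import pickle
s=state(); f=grab_frame("wrist"); save(f,"w5.png",(120,60,400,300),2.5); pickle.dump((s,f),open("W5.pkl","wb")); print(s["tcp_pos"],s["tcp_rot"])
E
```

```text
tcp_pos: [0.6232, -0.3114, 0.265]
tcp_rot: [-3.141, -0.003, 3.106]
wrist_force: [-0.2, -0.3, -1.3]
[ 0.62315602 -0.31137545  0.26503764] [-3.14116814 -0.00327333  3.10641448]
```

View pics/w5.png

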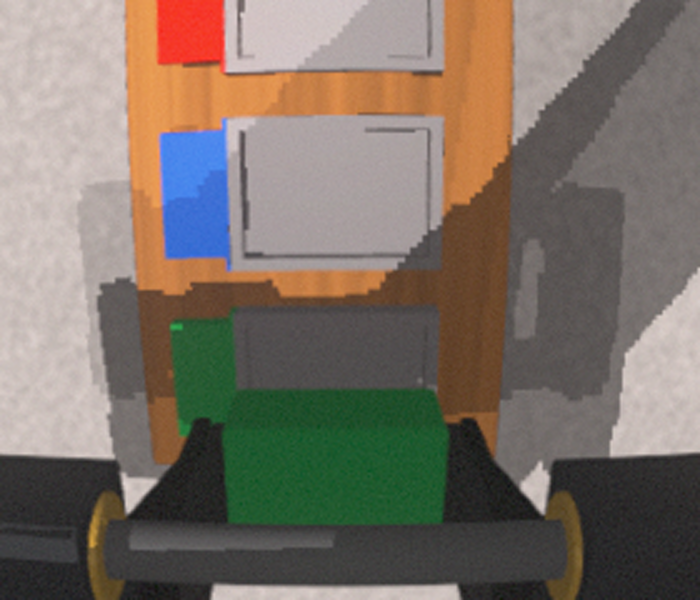

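The crop shows the green block over the green slot, whose near rim is at v=309 with u from 232 to 438. The blue slot rim spans (228..443, 118..268), and the red slot's lower rim is at v=72.

```bash
python3 - <<'E'
from h import *
import pickle
s,f=pickle.load(open("W5.pkl","rb"))
q=lambda u,v,z=.018: (onz(f,u/2.5+120,v/2.5+60,z,s)*1000)[:2].round(1)
print("blue corners",[q(*p) for p in [(228,118),(443,117),(443,267),(230,270)]])
print("green near edge",q(232,309),q(438,309),"red far edge",q(225,72),q(443,72))
zb=s["tcp_pos"][2]-.1915  # block bottom
print("block bottom near edge",zb,q(225,428,zb),q(447,428,zb),"top",q(235,390,zb+.026),q(437,390,zb+.026))
E
```

```text
blue corners [array([ 541.7, -341.1]), array([ 543.6, -275.7]), array([ 590.6, -276.2]), array([ 589.3, -343.2])]
green near edge [ 602.  -343.5] [ 604.3 -277.7] red far edge [ 527.5 -341.3] [ 529.8 -275.4]
block bottom near edge 0.07353763753198195 [ 618.6 -339.3] [ 620.5 -282.6] top [ 598.1 -331.7] [ 599.6 -288.8]
```

```bash
python3 - <<'E'
from h import *
import pickle
s,f=pickle.load(open("W5.pkl","rb"))
q=lambda u,v,z=.018: (onz(f,u/2.5+120,v/2.5+60,z,s)*1000)[:2].round(1)
print(q(235,390,.0735),q(437,390,.0735),q(225,428,.0995),q(447,428,.0995))
go(.627,-.3106,.23,np.pi-.033)
E
```

```text
[ 608.2 -335.8] [ 609.9 -285.3] [ 606.9 -334.6] [ 608.6 -286.5]
ROW [-4.3 -0.3 35.4] [ 0.05 -0.17 -0.07]
```

```bash
python3 -m creep '[[[-3,0,10,0,0,0,0.3],[-3,0,25,0,0,0,0.3],[-3,0,40,0,0,0,0.3],[-3,0,48,0,0,0,0.3],[-3,0,50,0,0,0,0.3],[-3,0,50,0,0,0,0.3]]]' | grep -E "pos|wrist|rot"
```

```text
tcp_pos: [0.626, -0.3097, 0.2157]
tcp_rot: [3.141, -0.002, 3.108]
wrist_force: [-0.3, -1.0, -0.8]
```

```bash
python3 -m creep '[[[0,-1,4,0,0,0,0.3],[0,-1,8,0,0,0,0.3],[0,-1,11,0,0,0,0.3],[0,-1,12,0,0,0,0.3],[0,-1,12,0,0,0,0.3]]]' | grep -E "pos|wrist|rot"
python3 -m creep '[[[0,0,0.5,0,0,0,0.75],[0,0,0.5,0,0,0,0.75],[0,0,0.5,0,0,0,0.75],[0,0,0,0,0,0,0.75],[0,0,-30,0,0,0,1],[0,0,-70,0,0,0,1],[0,0,-110,0,0,0,1],[0,0,-160,0,0,0,1],[0,0,-160,0,0,0,1]]]' | grep -E "pos|wrist|rot"
python3 - <<'E'
from h import *
go(.444,.0057,.36,np.pi-.135)
E
```

```text
tcp_pos: [0.6264, -0.3114, 0.205]
tcp_rot: [3.141, -0.0, 3.108]
wrist_force: [0.4, 0.2, -0.3]
tcp_pos: [0.6273, -0.313, 0.374]
tcp_rot: [-3.137, 0.011, 3.108]
wrist_force: [1.8, -0.8, 0.8]
ROW [194.1 312.4  10.4] [-0.24  0.66  5.8 ]
```

```bash
python3 -m creep '[[[194,312,8,0,0,5.8,1],[194,312,8,0,0,5.8,1],[194,312,8,0,0,5.8,1],[194,312,8,0,0,5.8,1],[194,312,8,0,0,5.8,1],[194,312,8,0,0,5.8,1],[194,312,8,0,0,5.8,1],[194,312,8,0,0,5.8,1],[194,312,8,0,0,5.8,1],[194,312,8,0,0,5.8,1]]]' | grep -E "pos|wrist|rot"
python3 -m creep '[[[0,0,0,0,0,0,1],[0,0,0,0,0,0,1]]]' | grep -E "pos|rot"
python3 - <<'E'
from h import *
s=state(); f=grab_frame("wrist")
for r in rects(f,s,"blue",.026,amin=250): print("blue",r)
go(.444,.0057,.1915,np.pi-.135)
E
```

```text
tcp_pos: [0.4401, 0.0128, 0.357]
tcp_rot: [3.137, -0.002, 3.016]
wrist_force: [-0.0, -0.4, 0.1]
tcp_pos: [0.4433, 0.0063, 0.3576]
tcp_rot: [3.141, 0.001, 3.006]
blue (array([254., 265.]), 547.9, -7.9, 15.3, 181.0, -7.7)
blue (array([253., 178.]), 441.6, 5.3, 33.6, 47.3, -7.7)
ROW [ -0.3  -0.  166. ] [ 0.01  0.06 -0.09]
```

```bash
python3 -m creep '[[[0,0,40,0,0,0,1],[0,0,80,0,0,0,1],[0,0,115,0,0,0,1],[0,0,140,0,0,0,1],[0,0,155,0,0,0,1],[0,0,164,0,0,0,1],[0,0,166,0,0,0,1],[0,0,166,0,0,0,1]]]' | grep -E "pos|wrist|rot"
python3 -m creep '[[[0,0,0,0,0,0,0.3],[0,0,0,0,0,0,0.3],[0,0,0,0,0,0,0.3],[0,0,0,0,0,0,0.3],[0,0,0,0,0,0,0.3],[0,0,0,0,0,0,0.3],[0,0,0,0,0,0,0.3]]]' 20 | grep -E "pos|wrist|open|grip"
python3 -m creep '[[[0,0,-30,0,0,0,0.3],[0,0,-60,0,0,0,0.3],[0,0,-100,0,0,0,0.3],[0,0,-110,0,0,0,0.3],[0,0,-110,0,0,0,0.3]]]' | grep -E "pos|wrist|open|grip"
python3 - <<'E'
from h import *
go(.566,-.31,.302,np.pi-.033)
E
```

```text
tcp_pos: [0.4435, 0.0061, 0.1912]
tcp_rot: [-3.14, -0.0, 3.005]
wrist_force: [0.4, 0.5, 0.1]
tcp_pos: [0.4431, 0.0069, 0.1914]
wrist_force: [-0.5, 0.1, 1.7]
opening: 0.05
grip_force: 20.0
tcp_pos: [0.4445, 0.007, 0.3044]
wrist_force: [0.7, 0.7, -1.2]
opening: 0.0498
grip_force: 20.0
ROW [-162.9 -297.8    2.3] [ 0.2   0.37 -5.82]
```

```bash
python3 -m creep '[[[-163,-298,1,0,0,-5.8,0.3],[-163,-298,1,0,0,-5.8,0.3],[-163,-298,1,0,0,-5.8,0.3],[-163,-298,1,0,0,-5.8,0.3],[-163,-298,1,0,0,-5.8,0.3],[-163,-298,1,0,0,-5.8,0.3],[-163,-298,1,0,0,-5.8,0.3],[-163,-298,1,0,0,-5.8,0.3],[-163,-298,1,0,0,-5.8,0.3],[-163,-298,1,0,0,-5.8,0.3]]]' | grep -E "pos|wrist|rot"
python3 -m creep '[[[0,0,30,0,0,0,0.3],[0,0,40,0,0,0,0.3],[0,0,40,0,0,0,0.3],[0,0,40,0,0,0,0.3]]]' | grep -E "pos|rot"
python3 - <<'E'
from h import *
import pickle
s=state(); f=grab_frame("wrist"); save(f,"w6.png",(120,60,400,300),2.5); pickle.dump((s,f),open("W6.pkl","wb"))
# near edges of held block (wide region below)
zb=s["tcp_pos"][2]-.1914
m=mask(f["pixels"],"blue"); n,l,st,ce=cv2.connectedComponentsWithStats(m)
for t in st[1:]:
    if t[4]>200:
        print(t); print(onz(f,t[0]+1,t[1],zb,s).round(4),onz(f,t[0]+t[2]-1,t[1],zb,s).round(4))
go(.5663,-.309,.2035,np.pi-.033)
E
```

```text
tcp_pos: [0.5634, -0.3147, 0.2978]
tcp_rot: [-3.138, -0.004, 3.102]
wrist_force: [-0.2, 0.4, -0.1]
tcp_pos: [0.5642, -0.3087, 0.259]
tcp_rot: [3.14, -0.003, 3.109]
[ 467  172   45   88 2768]
[ 0.5241 -0.1527  0.0676] [ 0.5239 -0.1011  0.0676]
[ 186  187  114   83 5573]
[ 0.53   -0.3481  0.0676] [ 0.5322 -0.2799  0.0676]
ROW [-1.7  0.2 56.8] [ 0.04 -0.02  0.04]
```

View pics/w6.png

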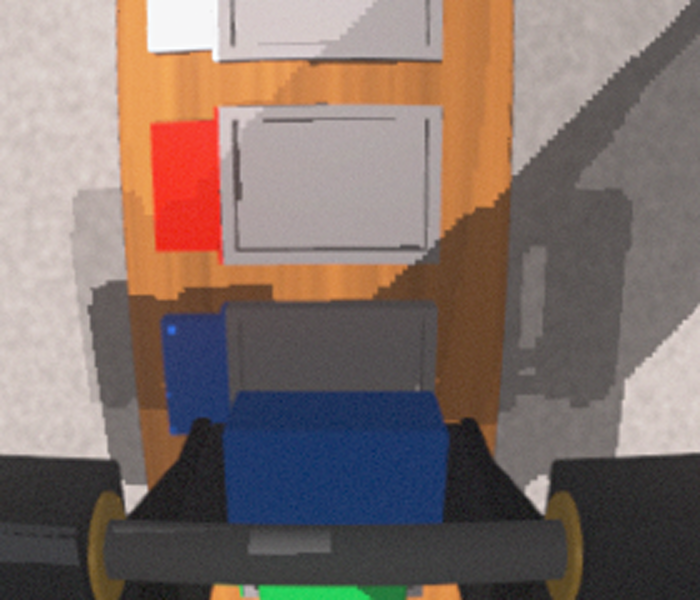

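The view matches the green one: the blue block is over the blue slot, whose near rim is at v=302, and the block's near bottom edge is at v=392. The red slot rim spans (220..441, 107..262). The green block shows at the bottom, sitting in its own slot.

```bash
python3 - <<'E'
from h import *
import pickle
s,f=pickle.load(open("W6.pkl","rb")); print(s["tcp_pos"])
q=lambda u,v,z=.018: (onz(f,u/2.5+120,v/2.5+60,z,s)*1000)[:2].round(1)
zb=s["tcp_pos"][2]-.1914
print(q(236,392,zb),q(437,392,zb),"blue slot near",q(227,302),q(436,302),"red",[q(*p) for p in [(219,108),(441,107),(440,262),(221,262)]],"white far",q(215,60),q(442,60))
E
```

```text
[ 0.56423007 -0.30869133  0.25901844]
[ 550.  -332.5] [ 551.6 -282.3] blue slot near [ 539.4 -340.8] [ 541.5 -276.1] red [array([ 479.9, -339.8]), array([ 481.7, -274.2]), array([ 528.9, -274.9]), array([ 526.7, -341.8])] white far [ 465.4 -340.4] [ 467.6 -273.6]
```

```bash
python3 -m creep '[[[1,-1,15,0,0,0,0.3],[1,-1,30,0,0,0,0.3],[1,-1,42,0,0,0,0.3],[1,-1,48,0,0,0,0.3],[1,-1,52,0,0,0,0.3],[1,-1,54,0,0,0,0.3],[1,-1,54,0,0,0,0.3]]]' | grep -E "pos|wrist|rot"
python3 -m creep '[[[0,0,1,0,0,0,0.3],[0,0,1,0,0,0,0.3],[0,0,1,0,0,0,0.75],[0,0,1,0,0,0,0.75],[0,0,1,0,0,0,0.75],[0,0,0,0,0,0,0.75],[0,0,-30,0,0,0,1],[0,0,-70,0,0,0,1],[0,0,-110,0,0,0,1],[0,0,-160,0,0,0,1]]]' | grep -E "pos|wrist|rot"
python3 - <<'E'
from h import *
go(.4492,.0898,.36,np.pi+.266)
E
```

```text
tcp_pos: [0.5634, -0.3112, 0.2058]
tcp_rot: [3.142, -0.0, 3.108]
wrist_force: [-0.1, -0.4, -0.7]
tcp_pos: [0.563, -0.3111, 0.3593]
tcp_rot: [3.141, -0.001, 3.108]
wrist_force: [1.9, -0.1, -0.3]
ROW [127.4 396.8  -0.5] [  0.02  -0.05 -17.18]
```

```bash
python3 -m creep '[[[127,397,5,0,0,-17.2,1],[127,397,5,0,0,-17.2,1],[127,397,5,0,0,-17.2,1],[127,397,5,0,0,-17.2,1],[127,397,5,0,0,-17.2,1],[127,397,5,0,0,-17.2,1],[127,397,5,0,0,-17.2,1],[127,397,5,0,0,-17.2,1],[127,397,5,0,0,-17.2,1],[127,397,5,0,0,-17.2,1]]]' | grep -E "pos|rot"
python3 -m creep '[[[0,0,0,0,0,0,1],[0,0,0,0,0,0,1]]]' | grep -E "pos|rot"
python3 - <<'E'
from h import *
s=state(); f=grab_frame("wrist")
for r in rects(f,s,"red",.026,amin=250): print("red",r)
go(.4492,.0898,.1915,np.pi+.266)
E
```

```text
tcp_pos: [0.4488, 0.0911, 0.3535]
tcp_rot: [3.141, 0.002, -2.875]
tcp_pos: [0.4492, 0.0918, 0.3531]
tcp_rot: [3.141, 0.001, -2.869]
red (array([252., 179.]), 447.2, 89.6, 34.3, 48.5, 15.6)
ROW [7.000e-01 1.000e-01 1.616e+02] [-0.02  0.03  0.14]
```

```bash
python3 -m creep '[[[1,-1,40,0,0,0,1],[1,-1,80,0,0,0,1],[1,-1,115,0,0,0,1],[1,-1,140,0,0,0,1],[1,-1,152,0,0,0,1],[1,-1,160,0,0,0,1],[1,-1,161,0,0,0,1],[1,-1,161,0,0,0,1]]]' | grep -E "pos|wrist|rot"
python3 -m creep '[[[0,0,0,0,0,0,0.3],[0,0,0,0,0,0,0.3],[0,0,0,0,0,0,0.3],[0,0,0,0,0,0,0.3],[0,0,0,0,0,0,0.3],[0,0,0,0,0,0,0.3],[0,0,0,0,0,0,0.3]]]' 20 | grep -E "pos|wrist|open|grip"
python3 -m creep '[[[0,0,-30,0,0,0,0.3],[0,0,-60,0,0,0,0.3],[0,0,-100,0,0,0,0.3],[0,0,-110,0,0,0,0.3],[0,0,-110,0,0,0,0.3]]]' | grep -E "pos|wrist|open|grip"
python3 - <<'E'
from h import *
go(.503,-.3087,.302,np.pi-.033)
E
```

```text
tcp_pos: [0.4498, 0.0875, 0.1922]
tcp_rot: [-3.141, 0.0, -2.877]
wrist_force: [-0.5, 0.5, 0.5]
tcp_pos: [0.4493, 0.0886, 0.1921]
wrist_force: [-0.3, 0.6, 1.5]
opening: 0.0501
grip_force: 20.0
tcp_pos: [0.4507, 0.0887, 0.3053]
wrist_force: [0.1, 0.5, -1.2]
opening: 0.05
grip_force: 20.0
ROW [  54.3 -397.1    2.2] [ 0.17  0.39 17.18]
```

```bash
python3 -m creep '[[[54,-397,1,0,0,17.2,0.3],[54,-397,1,0,0,17.2,0.3],[54,-397,1,0,0,17.2,0.3],[54,-397,1,0,0,17.2,0.3],[54,-397,1,0,0,17.2,0.3],[54,-397,1,0,0,17.2,0.3],[54,-397,1,0,0,17.2,0.3],[54,-397,1,0,0,17.2,0.3],[54,-397,1,0,0,17.2,0.3],[54,-397,1,0,0,17.2,0.3]]]' | grep -E "pos|rot"
python3 -m creep '[[[0,0,30,0,0,0,0.3],[0,0,40,0,0,0,0.3],[0,0,40,0,0,0,0.3],[0,0,40,0,0,0,0.3]]]' | grep -E "pos|rot"
python3 - <<'E'
from h import *
s=state(); f=grab_frame("wrist"); zb=s["tcp_pos"][2]-.192
print(s["tcp_pos"])
m=mask(f["pixels"],"red")[:, 205:305]   # held block columns: rows below the slot
c=[np.nonzero(m[190:250,u])[0] for u in range(30,80,10)]
v=np.median([a.min()+190 for a in c if len(a)]); print("near edge row",v,onz(f,255,v,zb,s).round(4))
r=np.nonzero(m[int(v)+3])[0]+205; print("cols",r.min(),r.max(),onz(f,r.min(),v+3,zb,s).round(4),onz(f,r.max(),v+3,zb,s).round(4))
go(.5043,-.3077,.2045,np.pi-.033)
E
```

```text
tcp_pos: [0.5006, -0.3129, 0.2993]
tcp_rot: [-3.139, -0.002, 3.105]
tcp_pos: [0.5014, -0.3076, 0.2594]
tcp_rot: [3.14, -0.003, 3.109]
[ 0.50142892 -0.30764165  0.25942819]
near edge row 216.0 [ 0.4875 -0.3062  0.0674]
cols 205 294 [ 0.4886 -0.3378  0.0674] [ 0.4904 -0.2817  0.0674]
ROW [-2.4  0.1 56.1] [ 0.04 -0.04  0.05]
```

```bash
python3 -m creep '[[[-1,0,15,0,0,0,0.3],[-1,0,30,0,0,0,0.3],[-1,0,42,0,0,0,0.3],[-1,0,48,0,0,0,0.3],[-1,0,52,0,0,0,0.3],[-1,0,54,0,0,0,0.3],[-1,0,54,0,0,0,0.3]]]' | grep -E "pos|wrist|rot"
python3 -m creep '[[[0,0,1,0,0,0,0.3],[0,0,1,0,0,0,0.3],[0,0,1,0,0,0,0.75],[0,0,1,0,0,0,0.75],[0,0,1,0,0,0,0.75],[0,0,0,0,0,0,0.75],[0,0,-30,0,0,0,1],[0,0,-70,0,0,0,1],[0,0,-110,0,0,0,1],[0,0,-160,0,0,0,1]]]' | grep -E "pos|wrist|rot"
python3 - <<'E'
from h import *
go(.4275,.171,.36,np.pi-.133)
E
```

```text
tcp_pos: [0.5028, -0.3088, 0.2068]
tcp_rot: [-3.142, 0.0, 3.108]
wrist_force: [0.1, -0.1, -0.2]
tcp_pos: [0.5022, -0.3088, 0.3599]
tcp_rot: [3.141, -0.001, 3.107]
wrist_force: [1.0, -0.2, -0.4]
ROW [9.100e+01 4.769e+02 1.000e-01] [ 0.01 -0.06  5.67]
```

```bash
python3 -m creep '[[[91,477,4,0,0,5.7,1],[91,477,4,0,0,5.7,1],[91,477,4,0,0,5.7,1],[91,477,4,0,0,5.7,1],[91,477,4,0,0,5.7,1],[91,477,4,0,0,5.7,1],[91,477,4,0,0,5.7,1],[91,477,4,0,0,5.7,1],[91,477,4,0,0,5.7,1],[91,477,4,0,0,5.7,1]]]' | grep -E "pos|rot"
python3 - <<'E'
from h import *
go(.4275,.171,.36,np.pi-.133)
E
```

```text
tcp_pos: [0.4379, 0.1023, 0.3557]
tcp_rot: [3.14, 0.001, 3.008]
ROW [19.5 66.7 -4.2] [ 0.09  0.05 -0.02]
```

```bash
python3 -m creep '[[[19,67,0,0,0,0,1],[19,67,0,0,0,0,1],[19,67,0,0,0,0,1],[19,67,0,0,0,0,1],[19,67,0,0,0,0,1]]]' | grep -E "pos|rot"
python3 - <<'E'
from h import *
s=state(); f=grab_frame("wrist")
for r in rects(f,s,"white",.026,amin=250): print("white",r)
go(.4275,.171,.192,np.pi-.133)
E
```

```text
tcp_pos: [0.4291, 0.1688, 0.3552]
tcp_rot: [-3.141, 0.0, 3.008]
white (array([485.,  13.]), 240.5, 504.8, 30.7, 100.6, -0.2)
ROW [  2.1   2.5 163.2] [-0.01  0.01 -0.13]
```

```bash
python3 - <<'E'
from h import *
s=state(); f=grab_frame("wrist"); im=f["pixels"]; print(im[165:195:6,200:310:12].mean(2).astype(int)); 
g=im.min(2)
for th in (130,150,165,180):
    for r in rects(f,s,None,.026,amin=1000,amax=6000,m=(g>th).astype(np.uint8)): print(th,r)
E
```

```text
[[ 74  76  77 104 104 102 102  75  73  76]
 [ 78  76  73 113 108 112 110  87  92  77]
 [ 73  75  83 130 110 109 109  80  92  79]
 [ 90  97 100 111 105 110 105 100  94  99]
 [104  94 101 151 148 146 148  98  98  97]]
130 (array([294., 306.]), 606.0, 205.2, 41.9, 156.7, -7.7)
150 (array([294., 306.]), 606.0, 204.3, 40.0, 154.8, -7.7)
165 (array([481.,  13.]), 240.5, 494.4, 31.4, 123.5, -0.1)
180 (array([478.,  13.]), 240.4, 494.5, 30.8, 123.2, -0.1)
```

The gripper's shadow darkens the white block, but it's still in its place under the tool, at columns 230 to 278.

```bash
python3 -m creep '[[[2,2,40,0,0,0,1],[2,2,80,0,0,0,1],[2,2,115,0,0,0,1],[2,2,140,0,0,0,1],[2,2,154,0,0,0,1],[2,2,162,0,0,0,1],[2,2,163,0,0,0,1],[2,2,163,0,0,0,1]]]' | grep -E "pos|wrist|rot"
python3 -m creep '[[[0,0,0,0,0,0,0.3],[0,0,0,0,0,0,0.3],[0,0,0,0,0,0,0.3],[0,0,0,0,0,0,0.3],[0,0,0,0,0,0,0.3],[0,0,0,0,0,0,0.3],[0,0,0,0,0,0,0.3]]]' 20 | grep -E "pos|wrist|open|grip"
python3 -m creep '[[[0,0,-30,0,0,0,0.3],[0,0,-60,0,0,0,0.3],[0,0,-100,0,0,0,0.3],[0,0,-110,0,0,0,0.3],[0,0,-110,0,0,0,0.3]]]' | grep -E "pos|wrist|open|grip"
python3 - <<'E'
from h import *
go(.4415,-.3075,.302,np.pi-.033)
E
```

```text
tcp_pos: [0.4276, 0.1713, 0.1926]
tcp_rot: [3.142, 0.0, 3.007]
wrist_force: [0.9, 0.9, 0.2]
tcp_pos: [0.4271, 0.172, 0.1923]
wrist_force: [-0.3, 0.5, 1.1]
opening: 0.0499
grip_force: 20.0
tcp_pos: [0.4285, 0.1725, 0.3055]
wrist_force: [0.0, 0.1, -1.6]
opening: 0.0498
grip_force: 20.0
ROW [ -76.5 -474.     1.4] [ 0.29  0.31 -5.73]
```

```bash
python3 -m creep '[[[-60,-237,1,0,0,-5.7,0.3],[-60,-237,1,0,0,-5.7,0.3],[-60,-237,1,0,0,-5.7,0.3],[-60,-237,1,0,0,-5.7,0.3],[-60,-237,1,0,0,-5.7,0.3],[-76,-474,1,0,0,-5.7,0.3],[-76,-474,1,0,0,-5.7,0.3],[-76,-474,1,0,0,-5.7,0.3],[-76,-474,1,0,0,-5.7,0.3],[-76,-474,1,0,0,-5.7,0.3]]]' | grep -E "pos|rot"
python3 - <<'E'
from h import *
go(.4415,-.3075,.302,np.pi-.033)
E
```

```text
tcp_pos: [0.4412, -0.2447, 0.3001]
tcp_rot: [3.141, -0.001, 3.109]
ROW [ -2.4 -62.8  -2. ] [ 0.05 -0.04 -0.  ]
```

```bash
python3 -m creep '[[[-2,-63,0,0,0,0,0.3],[-2,-63,0,0,0,0,0.3],[-2,-63,20,0,0,0,0.3],[-2,-63,38,0,0,0,0.3],[-2,-63,38,0,0,0,0.3],[-2,-63,38,0,0,0,0.3],[-2,-63,38,0,0,0,0.3]]]' | grep -E "pos|rot"
python3 - <<'E'
from h import *
s=state(); f=grab_frame("wrist"); zb=s["tcp_pos"][2]-.1923; im=f["pixels"].min(2).astype(int)
print(s["tcp_pos"], im[170:240:2,255])
print(im[226,195:312:3])
go(.4424,-.307,.2045,np.pi-.033)
E
```

```text
tcp_pos: [0.4421, -0.306, 0.2631]
tcp_rot: [-3.141, -0.001, 3.108]
[ 0.44214808 -0.30601907  0.26311007] [ 72  70  69  74  94 146  79  76  73  76  77  76  75  77  78  74  74  73
  74  76  74  72  83 101 103 102 101 101  95  99 106 116 113 117 117]
[117 117 116 120 116 109 103 101 103 102 100 103 100 102  98 100 100  95
 101 102  95 100 100  99 103  99  98 104  96 102 102 101  99  99  77  46
  47  51  50]
ROW [ 0.1 -0.9 59.2] [-0.02  0.04  0.  ]
```

```bash
python3 - <<'E'
from h import *
s=state(); f=grab_frame("wrist"); im=f["pixels"].min(2).astype(int)
c=im[165:222,245:265].mean(1); print(c.astype(int))
for z,vs in ((s["tcp_pos"][2]-.1923,(214.5,215.5)),(.018,(177,179,180,181))):
    print(z,[(v,onz(f,255,v,z,s)[:2].round(4)) for v in vs])
E
```

```text
[ 67  68  67  68  68  67  68  66  68  69  69  69  81 125 147 119  79  74
  76  75  75  76  76  75  75  75  75  75  75  75  75  75  75  74  75  75
  74  74  76  75  74  74  74  75  74  74  75  74  74  82  95 100 101 101
 100 101 100]
0.07137310238914582 [(214.5, array([ 0.4283, -0.3049])), (215.5, array([ 0.429 , -0.3049]))]
0.018 [(177, array([ 0.4178, -0.3044])), (179, array([ 0.4194, -0.3044])), (180, array([ 0.4202, -0.3045])), (181, array([ 0.421 , -0.3045]))]
```

```bash
python3 -m creep '[[[1.5,0,15,0,0,0,0.3],[1.5,-0.5,30,0,0,0,0.3],[1.5,-0.5,42,0,0,0,0.3],[1.5,-0.5,50,0,0,0,0.3],[1.5,-0.5,55,0,0,0,0.3],[1.5,-0.5,57,0,0,0,0.3],[1.5,-0.5,57,0,0,0,0.3]]]' | grep -E "pos|wrist|rot"
python3 -m creep '[[[0,0,1,0,0,0,0.3],[0,0,1,0,0,0,0.3],[0,0,1,0,0,0,0.75],[0,0,1,0,0,0,0.75],[0,0,1,0,0,0,0.75],[0,0,0,0,0,0,0.75],[0,0,-30,0,0,0,1],[0,0,-70,0,0,0,1],[0,0,-110,0,0,0,1],[0,0,-160,0,0,0,1]]]' | grep -E "pos|wrist|rot"
python3 - <<'E'
from h import *
go(.56,-.25,.42,np.pi-.033)
E
```

```text
tcp_pos: [0.4407, -0.3066, 0.2061]
tcp_rot: [-3.142, -0.0, 3.108]
wrist_force: [-0.3, 0.1, -0.5]
tcp_pos: [0.44, -0.3067, 0.3591]
tcp_rot: [3.141, -0.001, 3.107]
wrist_force: [0.6, 1.0, -0.1]
ROW [-117.9   60.8  -61. ] [ 0.01 -0.08 -0.08]
```

```bash
python3 -m creep '[[[-118,61,-60,0,0,0,1],[-118,61,-60,0,0,0,1],[-118,61,-60,0,0,0,1],[-118,61,-60,0,0,0,1],[-118,61,-60,0,0,0,1],[-118,61,-60,0,0,0,1],[-118,61,-60,0,0,0,1]]]' | grep -E "time|pos|rot"
python3 - <<'E'
from h import *
s=state(); f=grab_frame("wrist"); save(f,"w7.png")
for c in ("red","green","blue","white","yellow"):
    for r in rects(f,s,c,.038,amin=150,amax=6000): print(c,r)
a=grab_frame("scene"); b=grab_frame("side"); save(a,"s7.png"); save(b,"d7.png")
for n,g in (("scene",a),("side",b)):
  for c in ("red","green","blue","white"):
    m=mask(g["pixels"],c); k,l,st,ce=cv2.connectedComponentsWithStats(m)
    for i in range(1,k):
        if 40<st[i,4]<900:
            p=onz(g,*ce[i],.03); 
            if .35<p[0]<.7 and -.37<p[1]<.2: print(n,c,ce[i].round(),st[i,4],p.round(3))
E
```

```text
time_s: 47.0
tcp_pos: [0.5596, -0.2505, 0.4174]
tcp_rot: [-3.141, -0.001, 3.107]
red (array([282., 309.]), 774.2, -214.7, 22.1, 42.9, 82.9)
red (array([205., 128.]), 503.4, -308.3, 30.8, 49.6, -3.0)
red (array([175., 128.]), 501.5, -346.5, 19.3, 37.6, 86.1)
green (array([210., 221.]), 625.6, -310.9, 31.7, 48.9, -1.5)
green (array([181., 216.]), 617.6, -349.3, 18.6, 37.2, 88.2)
green (array([79., 24.]), 343.3, -482.0, 40.5, 47.5, -81.8)
blue (array([206., 178.]), 565.4, -311.3, 30.1, 48.6, -3.3)
blue (array([178., 173.]), 559.1, -347.5, 18.6, 36.6, 88.3)
white (array([360., 206.]), 609.3, -111.2, 59.8, 152.9, -69.4)
white (array([423., 148.]), 533.5, -3.5, 9.3, 216.7, -5.3)
white (array([174.,  81.]), 443.2, -344.3, 19.1, 37.6, 87.4)
white (array([204.,  77.]), 441.7, -307.2, 31.0, 47.7, -2.1)
yellow (array([173.,  36.]), 384.9, -343.0, 17.9, 38.4, 89.0)
scene red [149. 156.] 166 [ 0.505 -0.307  0.03 ]
scene red [160. 217.] 118 [ 0.629 -0.03   0.03 ]
scene green [112. 169.] 158 [ 0.628 -0.31   0.03 ]
scene blue [131. 163.] 153 [ 0.568 -0.306  0.03 ]
scene white [165. 147.] 93 [ 0.438 -0.323  0.03 ]
scene white [198. 226.] 270 [0.569 0.059 0.03 ]
side red [257. 143.] 61 [ 0.503 -0.317  0.03 ]
side green [228. 140.] 52 [ 0.628 -0.321  0.03 ]
side blue [241. 144.] 58 [ 0.568 -0.301  0.03 ]
```

All four blocks measure flat (about 31 x 49 mm at top height) and centred in their own slots. Handing in.

```bash
python3 -m creep '[[[0,0,0,0,0,0,1],[0,0,0,0,0,0,1]]]' | grep force; python3 -c "from station import job_done; print(job_done())"
```

```text
wrist_force: [0.4, -0.4, -0.1]
grip_force: 0.0
the job is handed in; nothing more can be done
None
```

I handed the job in at about 47 s: the stop touches the panel and is locked, all three pins were then driven home with the mallet, the mallet is back on its mat, and the green, blue, red and white blocks are flat in their own slots (no yellow block was out). I got no verdict back.

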